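# Change over the cutting-bench clip boards

## Task

Change the bench over to the next job: draw the finished brown panel out from under the broad steel clip and lay it flat in the yellow out-tray, then slide the white blank panel under that same clip, and last slide the blue job ticket under the narrow red clip. Push each of these two in flat, straight and central on its board until it is fully home against the stop bar, letting its own edge lift the sprung clip: do not push or prise the clips with the gripper. Let go of everything, and leave the other things on the bench where they are.

Things in the scene. Friction and masses are not known exactly. Their poses are not given: they have to be found in the camera images.
- old_panel: Finished brown wooden panel with a dark star mark, 120 (x) x 64 (y) x 6 mm thick, about 50 g. Origin: centre of its underside, x along its length. Starts under the broad steel clip, flat on the panel board, about 25 of its length under the heel; its rear 65 lies open and it can be drawn out along the board's -x.
- new_panel: White acrylic blank panel with two thin grey lines, 120 (x) x 64 (y) x 6 mm thick, about 55 g. Origin: centre of its underside, x along its length; either end may go in first. Starts flat on the table.
- ticket: Blue stiff job ticket with a white label, 110 (x) x 44 (y) x 5 mm thick, about 30 g. Origin: centre of its underside, x along its length; either end may go in first. Starts flat on the table.
- panel_base: Pale grey panel board with a broad steel clip. Fixed. Origin: centre of underside; +x towards the clip end. Plate 200 x 110 x 8 mm thick, upper face at z = 8. Steel stop bar: near face at x = 60, 7 high above the plate. The clip (80 wide) covers x = 8 to its hinge at x = 85; x = -100 to 8 is open above. Cards slide in along +x, flat on the plate. A panel that is home has its centre at x = 0, y = 0.
- panel_clip: Broad bare-steel sprung flap. Origin on its hinge, at x = 85, z = 24 mm of its board. Shut, its heel (lowest line) is at board x = 35, 2 above the plate; its flared lip rises from there at 18 degrees to x = 8, 11 above the plate (about 17 with a card in): the edge of a 6 thick card on the plate wedges it up. Spring: 1 to 2 N at the heel; pushing a card in takes up to about 10 N.
- ticket_base: Black plastic ticket board with a narrow red clip. Fixed. Origin: centre of underside; +x towards the clip end. Plate 200 x 84 x 8 mm thick, upper face at z = 8. Steel stop bar: near face at x = 60, 7 high above the plate. The clip (56 wide) covers x = 8 to its hinge at x = 85; x = -100 to 8 is open above. Cards slide in along +x, flat on the plate. The ticket when home has its centre at x = 5, y = 0.
- ticket_clip: Narrow red sprung flap. Origin on its hinge, at x = 85, z = 24 mm of its board. Shut, its heel (lowest line) is at board x = 35, 2 above the plate; its flared lip rises from there at 18 degrees to x = 8, 11 above the plate (about 17 with a card in): the edge of a 5 thick card on the plate wedges it up. Spring: 1 to 2 N at the heel; pushing a card in takes up to about 10 N.
- out_tray: Yellow open out-tray, fixed, 210 (x) x 170 (y) x 25 mm high, walls and floor 5 thick. Origin: centre of its underside; x along its length.
- marker: Bystander, loose: black marker pen, 130 long, 16 thick (mm). Origin: centre of its underside. Leave alone.
- knife: Bystander, loose: blue-handled retractable knife, blade in, 160 long, 24 wide, 16 high (mm). Origin: centre of its underside. Leave alone.
- foam_ring: Bystander, loose: white foam ring, 100 across, 12 high (mm). Origin: centre of its underside. Leave alone.
- tape: Bystander, loose: orange roll of tape lying flat, 60 across, 24 high (mm). Origin: centre of its underside. Leave alone.
- offcut: Bystander, loose: pale wooden offcut block, 80 x 40 x 35 high (mm). Origin: centre of its underside. Leave alone.
- glue: Bystander, loose: white glue bottle with orange cap, 48 across, 110 high (mm). Origin: centre of its underside. Leave alone.
Mind the look-alikes: they are no part of the job. Leave any green, pink or turquoise look-alike of the ticket alone.

How it is judged:
By the outcome, as a careful person would: the job done as asked, in the order asked, and still so for the second after the job is handed in, with the robot touching nothing.
It also fails if it takes over 70 s, if anything falls off the work surface, if the arm or the gripper's body presses on something with over 40 N, if the wrist force passes 120 N, or if a joint passes its speed limit or range.

## Robot

A 7-joint arm with a two-finger parallel gripper is mounted at the origin on the work surface. World frame = base frame: x ahead of the robot, y to its left, z up, the work surface at z = 0. Lengths are in mm, angles in rad, forces in N, time in s.
With the tool pointing down it reaches from about 425 to 875 mm from the base axis. Payload 4.7 kg.
Tool frame: the origin (TCP) lies midway between the tips of the shut fingers; the grasp point (between the pads) lies 19 mm behind it (env.grip_point_offset is the y of the grasp point in the tool frame, in mm); y points along the fingers, x is the direction in which the jaws open and shut, and the axes are right-handed (so a half turn about y gives the same grasp; the last joint's range is limited). The gripper opens to 87 mm and grips with 3 to 60 N. Pads are 19 mm wide; open, the fingers measure 117 mm over their backs; the gripper's body (75 mm by 190 mm) begins 51 mm behind the grasp point.
Start: joints at [1.29, 0.321, -0.07, 1.45, 0.023, 1.371, -0.057], TCP at [188.836, -621.986, 222.587] pointing down, gripper open.
Joint ranges: [-2.86, 2.86], [-0.3, 2.09], [-1.38, 1.24], [0.06, 2.45], [-1.56, 4.7], [0.09, 2.05], [-2.69, 2.69]. Speed limits (rad/s): [2.57, 2.57, 3.14, 3.14, 3.14, 3.14, 3.14].

## Interface

Orientations are given as a unit quaternion [w, x, y, z].
In Python, from station import monitor, get_image, job_done, env gives the robot as it stands.
- The arm moves only by the tool send_rows, never from a script. Its argument "deltas" is a list that holds one entry, the list of rows, each a list of 7 numbers: the shift along the tool's x, y, z in units of 0.5 m (1.0 is 0.5 m), then the turn, a rotation vector about the tool's x, y, z in units of pi/2 rad (1.0 is pi/2 rad), then the opening, from -1 (shut) to 1 (fully open), so that 0 is half open. A call has 1 to 10 rows; each row shifts and turns the pose as measured when the row begins, along the tool's axes as they then stand; what a row does not reach is not made up. A row lasts 1/10 s, in which the tool goes at most 50 mm and 8.59 degrees, less where a joint would pass 70% of its speed; a pose out of reach is approached as far as the arm can. A call with a number of a shift or a turn outside -1 to 1 is refused whole. A call with a gripper value outside its range is refused whole. The fingers move at their own pace and stop on an object; the grip force is fixed at half the most. Time passes only in rows, so rows that do not move let the fingers close. It gives the time, the measured TCP pose, the force and the opening at its end, in the units of the state.
- monitor.get_state(): the state, without advancing time (a new reading comes with each control period).
- get_image(name): name is "scene" or "top" or "wrist"; returns a dict with "color" (420x560x3 uint8, red, green, blue), "z_map" (420x560 float32, mm along the optical axis (not along the pixel's ray), 0 where there is no reading), "fx", "fy", "cx", "cy" (pixels), "world_from_camera" (4x4, takes a point from camera to world coordinates). Camera axes: x right, y up, looking along -z (the intrinsics and any distortion apply to the point x, -y, -z); pixel columns grow to the right and rows downward; lengths in mm; the calibration is good to about 2 mm. A picture is of the moment at which its call begins.
- job_done(): hands the job in, once; it reports no verdict.
The state is a dict: "t": time; "joint_pos": joint angles; "dq": joint speeds; "joint_efforts": joint torques, N m; "tcp_pos": TCP position; "eef_rot": TCP orientation; "wrist_force": force on the tool from outside, world axes, zero at the start; "wrist_torque": the same for the moment, N m; "finger_gap": finger opening in mm.
Only numpy, scipy, OpenCV 4.12 (cv2) and the standard library are available. Lean on these libraries where they do the work, as an engineer would, in place of code of your own. Each camera call takes 0.05 s, during which the arm holds its last target. There are 200 camera calls.

## Working session

There is one attempt and no reset: what is moved stays moved. The work goes in short steps, Python scripts to look and compute and a tool call to move; the robot and the scene stay as the last step left them, time stands still between calls to the robot, and variables do not carry over. Pictures are saved under pics/ and viewed, about 8 in all and at most 12, crops included, and the job is handed in when it is done.

Besides the shell and the picture viewer there is one more tool, called after "Request:" as name(argument=value, ...), one argument or row to a line, values as JSON. send_rows: Moves the arm, as the interface text tells. Shifts and turns lie within -1 to 1; 1 stands for 0.5 m of shift or pi/2 rad of turn. Its arguments: {"type":"object","properties":{"deltas":{"type":"array"}},"required":["deltas"]}

```bash
ls; mkdir -p pics
cat > h.py <<'E'
import numpy as np, cv2
from station import monitor,get_image,job_done,env
def world(im):
    z=im["z_map"]; v,u=np.mgrid[:z.shape[0],:z.shape[1]]
    p=np.stack([(u-im["cx"])/im["fx"]*z,-(v-im["cy"])/im["fy"]*z,-z,np.ones_like(z)],-1)
    w=(p@np.array(im["world_from_camera"]).T)[...,:3]; w[z==0]=np.nan
    return w
def save(im,name,s=1.4):
    cv2.imwrite("pics/"+name,cv2.resize(im["color"][...,::-1],None,fx=s,fy=s,interpolation=cv2.INTER_CUBIC))
E
python3 - <<'E'
from h import *
import pickle
s=monitor.get_state(); print(s); print(env.grip_point_offset)
im=get_image("top"); save(im,"top1.png"); pickle.dump({k:im[k] for k in im},open("top1.pkl","wb"))
print(im.keys(),im["fx"],im["world_from_camera"])
im=get_image("scene"); save(im,"scene1.png");
E
```

```text
pics
{'t': 0.0, 'joint_pos': array([ 1.29009985,  0.32178759, -0.07008257,  1.45164237,  0.02262916,
        1.37077732, -0.05692246]), 'dq': array([ 5.57972654e-04, -9.08778068e-06, -8.43492743e-05,  5.93455578e-04,
       -3.51817450e-04,  1.16463951e-03, -2.18002688e-04]), 'joint_efforts': array([-3.93158427e-05, -4.91286993e+01, -4.03884519e-01, -3.12536895e+01,
       -6.40479103e-02,  4.37580119e-02,  1.82288863e-04]), 'tcp_pos': array([ 188.64162196, -621.46989629,  221.5008672 ]), 'eef_rot': array([ 0.56836129, -0.56766455,  0.42168669, -0.42059807]), 'wrist_force': array([-0.36252543,  0.46063969, -0.66291491]), 'wrist_torque': array([-0.03184864, -0.01170558,  0.0456657 ]), 'finger_gap': 87.11291869838155}
-18.700000000000003
dict_keys(['color', 'z_map', 'fx', 'fy', 'cx', 'cy', 'world_from_camera']) 451.66117526819124 [[-2.25187383e-03  9.96284467e-01 -8.60940773e-02  4.30518962e+02]
 [-9.99982392e-01 -1.77077824e-03  5.66398231e-03 -3.39484065e+01]
 [ 5.49048407e-03  8.61053159e-02  9.96270912e-01  1.38642161e+03]
 [ 0.00000000e+00  0.00000000e+00  0.00000000e+00  1.00000000e+00]]
```

View pics/top1.png

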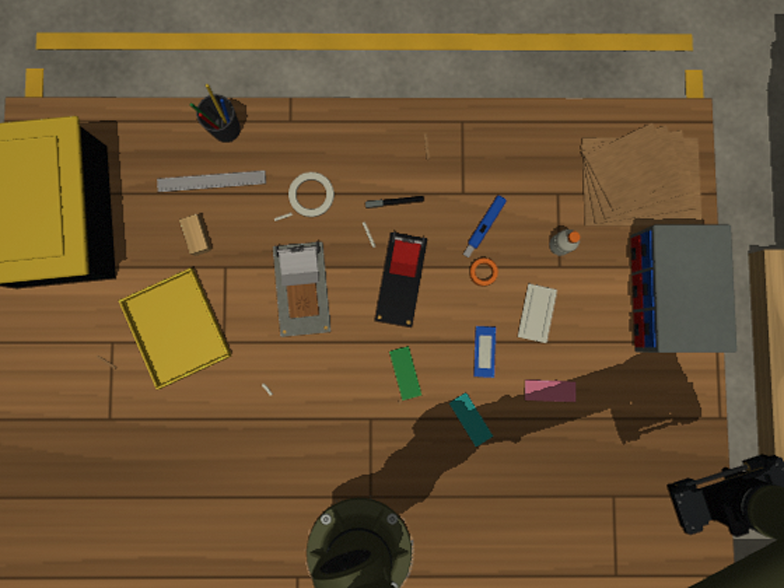

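View pics/scene1.png

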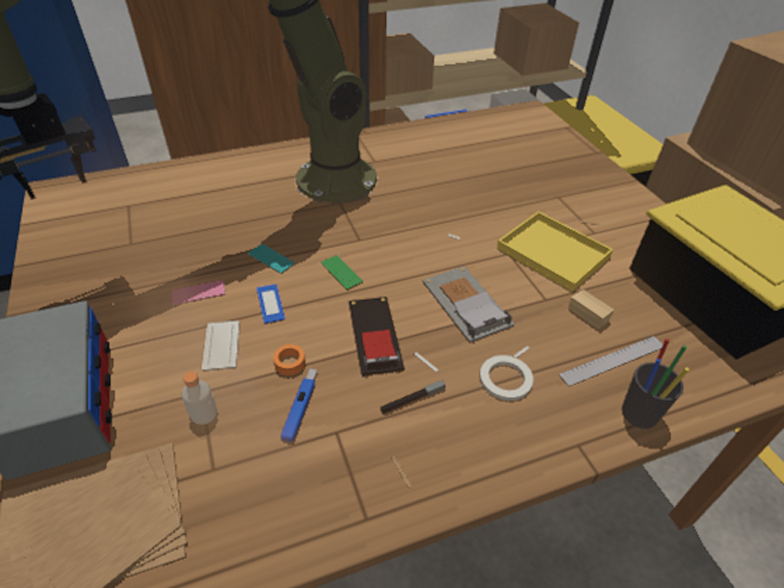

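Top view (784x588 frame): panel board at (302,288) with the brown panel, ticket board at (401,279), tray at (175,328), white blank at (538,313), blue ticket at (484,351). The pink, green and turquoise look-alikes lie below them. Next, measure these.

```bash
cat >> h.py <<'E'
def px2w(im,uv,h):
    uv=np.asarray(uv,float); T=np.array(im["world_from_camera"])
    d=np.stack([(uv[:,0]-im["cx"])/im["fx"],-(uv[:,1]-im["cy"])/im["fy"],-np.ones(len(uv))],-1)@T[:3,:3].T
    o=T[:3,3]; return o+d*((h-o[2])/d[:,2])[:,None]
def rect(im,mask,h,seed):
    n,l,st,c=cv2.connectedComponentsWithStats(mask.astype(np.uint8))
    k=min(range(1,n),key=lambda i:np.hypot(*(c[i]-seed))+ (1e3 if st[i,4]<15 else 0))
    cs=cv2.findContours((l==k).astype(np.uint8),0,cv2.CHAIN_APPROX_NONE)[0][0][:,0]
    w=px2w(im,cs,h)[:,:2].astype(np.float32)
    (cx,cy),(a,b),t=cv2.minAreaRect(w)
    if a<b: a,b,t=b,a,t+90
    t=(t+90)%180-90
    return np.round([cx,cy,a,b,t],1),st[k,4]
def hsv(im): return cv2.cvtColor(im["color"],cv2.COLOR_RGB2HSV).astype(int)
E
python3 - <<'E'
from h import *
import pickle
im=pickle.load(open("top1.pkl","rb")); H=hsv(im); h,s,v=H[...,0],H[...,1],H[...,2]
W=world(im)
for n,p in dict(old=(215,214),new=(384,223),tick=(346,251),pb=(215,206),tb=(286,199),tray=(125,234),plateL=(200,215),tplate=(278,215),clipred=(289,183),steel=(213,187)).items():
    print(n,H[p[1],p[0]],np.round(W[p[1],p[0]],1))
def show(n,m,z,seed): print(n,*rect(im,m,z,seed))
show("tick",(h>100)&(h<125)&(s>120)&(v>100)|((s<60)&(v>190)&(np.hypot(*(np.mgrid[:420,:560]-np.array([251,346])[:,None,None]))<12)),5,(346,251))
show("new",(s<60)&(v>150),6,(384,223))
show("tray",(h>18)&(h<34)&(s>150)&(v>80),25,(125,234))
show("tb",((v<45)|((h<8)|(h>172))&(s>170))&(W[...,2]>3),8,(286,199))
show("pb",(s<70)&(v>80)&(W[...,2]>3)|((h<20)&(W[...,2]>9)),8,(215,206))
show("old",(h<20)&(s>80)&(W[...,2]>8),14,(215,214))
E
```

```text
old [ 13 161 108] [535.4 128.5  10.5]
new [ 26  38 169] [ 507.  -388.2    7.8]
tick [ 29  32 165] [ 422.  -270.2    8.7]
pb [ 14 166 117] [559.1 127.7  19. ]
tb [75 20 25] [581.3 -88.6   8.7]
tray [ 24 188 175] [475.1 402.6   6.3]
plateL [28 31 99] [532.6 174.5   8.6]
tplate [15 20 26] [531.9 -63.8  11.6]
clipred [  1 212 131] [629.6 -97.7  16.9]
steel [ 19  19 150] [617.2 134.2  19.8]
tick [ 422.6 -270.   108.1   43.    -3.5] 282
new [ 505.9 -387.   117.9   62.1  -12.4] 712
tray [474.  400.9 213.7 172.5  24.8] 3874
tb [581.1 -89.4 197.   81.5 -10. ] 1503
pb [560.5 130.2 200.9 109.3   5.5] 2175
old [534.3 125.6  71.2  64.7   6.3] 489
```

```bash
cat >> h.py <<'E'
from scipy.spatial.transform import Rotation as R
def pose():
    s=monitor.get_state(); q=s["eef_rot"]; return s,np.array(s["tcp_pos"]),R.from_quat([q[1],q[2],q[3],q[0]])
def target(yaw,flip=None,r0=None):
    # tool y down, tool x along +-board y (board x at yaw deg)
    c,sn=np.cos(np.radians(yaw)),np.sin(np.radians(yaw)); out=[]
    for sg in (1,-1):
        x=np.array([-sn,c,0])*sg; y=np.array([0,0,-1.]); out.append(R.from_matrix(np.stack([x,y,np.cross(x,y)],1)))
    if flip is not None: return out[flip]
    return min(out,key=lambda r:(r0.inv()*r).magnitude())
def plan(p1,yaw,p0=None,r0=None,step=48,deg=8,flip=None,g=1,n=None):
    s,p,r=pose(); p=p if p0 is None else np.array(p0,float); r=r if r0 is None else r0
    rt=target(yaw,flip,r); rv=(r.inv()*rt).as_rotvec(); d=np.array(p1,float)-p
    m=n or max(1,int(np.ceil(max(np.linalg.norm(d)/step,np.degrees(np.linalg.norm(rv))/deg))))
    print(f"# {m} rows, turn {np.degrees(np.linalg.norm(rv)):.1f} deg, dist {np.linalg.norm(d):.1f}")
    for i in range(m):
        ri=r*R.from_rotvec(rv*i/m)
        print([round(float(a),4) for a in ri.inv().apply(d/m)/500]+[round(float(a),4) for a in rv/m/(np.pi/2)]+[g],end=", ")
    print(); return p1,rt
E
python3 - <<'E'
from h import *
s,p,r=pose(); print(np.round(r.as_matrix(),3))
for f in (0,1): print(f,np.degrees((r.inv()*target(5.5,f)).as_rotvec()))
a,ra=plan([450,-400,260],-73.6)
a,ra=plan([570,-100,260],-10,a,ra)
plan([500,120,200],5.5,a,ra)
E
```

```text
[[ 0.291 -0.001  0.957]
 [-0.957  0.002  0.291]
 [-0.002 -1.    -0.   ]]
0 [-1.44976125e-01 -1.68605100e+02 -2.34266488e-02]
1 [ 0.01586928 11.39483737 -0.09820725]
# 12 rows, turn 89.5 deg, dist 344.7
[-0.0227, -0.0064, 0.0524, -0.0001, -0.0829, -0.0001, 1], [-0.0157, -0.0064, 0.0549, -0.0001, -0.0829, -0.0001, 1], [-0.0084, -0.0064, 0.0565, -0.0001, -0.0829, -0.0001, 1], [-0.001, -0.0064, 0.0571, -0.0001, -0.0829, -0.0001, 1], [0.0064, -0.0064, 0.0567, -0.0001, -0.0829, -0.0001, 1], [0.0137, -0.0064, 0.0554, -0.0001, -0.0829, -0.0001, 1], [0.0208, -0.0064, 0.0532, -0.0001, -0.0829, -0.0001, 1], [0.0275, -0.0064, 0.05, -0.0001, -0.0829, -0.0001, 1], [0.0338, -0.0064, 0.046, -0.0001, -0.0829, -0.0001, 1], [0.0395, -0.0064, 0.0413, -0.0001, -0.0829, -0.0001, 1], [0.0445, -0.0064, 0.0358, -0.0001, -0.0829, -0.0001, 1], [0.0488, -0.0064, 0.0297, -0.0001, -0.0829, -0.0001, 1], 
# 8 rows, turn 63.6 deg, dist 323.1
[0.05, 0.0, 0.0635, 0.0, -0.0883, 0.0, 1], [0.0583, 0.0, 0.056, 0.0, -0.0883, 0.0, 1], [0.0654, 0.0, 0.0474, 0.0, -0.0883, 0.0, 1], [0.0714, 0.0, 0.0379, 0.0, -0.0883, 0.0, 1], [0.0759, 0.0, 0.0276, 0.0, -0.0883, 0.0, 1], [0.079, 0.0, 0.0169, 0.0, -0.0883, 0.0, 1], [0.0806, 0.0, 0.0058, 0.0, -0.0883, 0.0, 1], [0.0806, 0.0, -0.0054, 0.0, -0.0883, 0.0, 1], 
# 5 rows, turn 15.5 deg, dist 238.5
[0.0818, 0.024, 0.0429, 0.0, -0.0344, 0.0, 1], [0.084, 0.024, 0.0384, 0.0, -0.0344, 0.0, 1], [0.086, 0.024, 0.0338, 0.0, -0.0344, 0.0, 1], [0.0877, 0.024, 0.0291, 0.0, -0.0344, 0.0, 1], [0.0891, 0.024, 0.0243, 0.0, -0.0344, 0.0, 1],
```

Run:
```python
from h import *
a,ra=plan([450,-380,250],5.5,flip=1)
a,ra=plan([500,120,200],5.5,a,ra)
```

```text
# 8 rows, turn 11.4 deg, dist 357.0
[-0.0388, -0.0071, 0.0801, 0.0, 0.0158, -0.0001, 1], [-0.0408, -0.0071, 0.0791, 0.0, 0.0158, -0.0001, 1], [-0.0427, -0.0071, 0.078, 0.0, 0.0158, -0.0001, 1], [-0.0446, -0.0071, 0.0769, 0.0, 0.0158, -0.0001, 1], [-0.0465, -0.0071, 0.0758, 0.0, 0.0158, -0.0001, 1], [-0.0484, -0.0071, 0.0746, 0.0, 0.0158, -0.0001, 1], [-0.0503, -0.0071, 0.0734, 0.0, 0.0158, -0.0001, 1], [-0.0521, -0.0071, 0.0721, 0.0, 0.0158, -0.0001, 1], 
# 11 rows, turn 0.0 deg, dist 505.0
[-0.0896, 0.0091, 0.0178, 0.0, 0.0, 0.0, 1], [-0.0896, 0.0091, 0.0178, 0.0, 0.0, 0.0, 1], [-0.0896, 0.0091, 0.0178, 0.0, 0.0, 0.0, 1], [-0.0896, 0.0091, 0.0178, 0.0, 0.0, 0.0, 1], [-0.0896, 0.0091, 0.0178, 0.0, 0.0, 0.0, 1], [-0.0896, 0.0091, 0.0178, 0.0, 0.0, 0.0, 1], [-0.0896, 0.0091, 0.0178, 0.0, 0.0, 0.0, 1], [-0.0896, 0.0091, 0.0178, 0.0, 0.0, 0.0, 1], [-0.0896, 0.0091, 0.0178, 0.0, 0.0, 0.0, 1], [-0.0896, 0.0091, 0.0178, 0.0, 0.0, 0.0, 1], [-0.0896, 0.0091, 0.0178, 0.0, 0.0, 0.0, 1],
```

Request:
send_rows(
  deltas=[
    [[-0.039,-0.007,0.08,0,0.016,0,1],[-0.041,-0.007,0.079,0,0.016,0,1],[-0.043,-0.007,0.078,0,0.016,0,1],[-0.045,-0.007,0.077,0,0.016,0,1],[-0.046,-0.007,0.076,0,0.016,0,1],[-0.048,-0.007,0.075,0,0.016,0,1],[-0.05,-0.007,0.073,0,0.016,0,1],[-0.052,-0.007,0.072,0,0.016,0,1]],
  ],
)

```text
t: 0.9
tcp_pos: [450.9, -379.3, 243.8]
eef_rot: [-0.516, 0.517, -0.487, 0.479]
wrist_force: [0.5, -0.8, 0.2]
finger_gap: 87.2
```

Request:
send_rows(
  deltas=[
    [[-0.09,0.009,0.018,0,0,0,1],[-0.09,0.009,0.018,0,0,0,1],[-0.09,0.009,0.018,0,0,0,1],[-0.09,0.009,0.018,0,0,0,1],[-0.09,0.009,0.018,0,0,0,1],[-0.09,0.009,0.018,0,0,0,1],[-0.09,0.009,0.018,0,0,0,1],[-0.09,0.009,0.018,0,0,0,1],[-0.09,0.009,0.018,0,0,0,1],[-0.09,0.009,0.018,0,0,0,1]],
  ],
)

```text
t: 1.9
tcp_pos: [511.5, 94.4, 196.8]
eef_rot: [-0.516, 0.518, -0.486, 0.479]
wrist_force: [0.8, -0.2, 0.5]
finger_gap: 87.2
```

Run:
```python
from h import *
import pickle
im=get_image("wrist"); save(im,"w1.png"); pickle.dump(im,open("w1.pkl","wb"))
s,p,r=pose(); print(p,np.round(r.as_matrix(),3)); print(np.round(im["world_from_camera"],2),im["fx"],im["cx"],im["cy"])
```

```text
[510.66238645 104.88901414 196.49870078] [[ 0.078 -0.009  0.997]
 [-0.997  0.012  0.078]
 [-0.013 -1.    -0.009]]
[[ 7.0000e-02  9.5000e-01  3.1000e-01  5.9460e+02]
 [-1.0000e+00  7.0000e-02  2.0000e-02  9.8410e+01]
 [-0.0000e+00 -3.1000e-01  9.5000e-01  3.5907e+02]
 [ 0.0000e+00  0.0000e+00  0.0000e+00  1.0000e+00]] 320.0076702831375 276.95793812047077 205.98055207951674
```

View pics/w1.png

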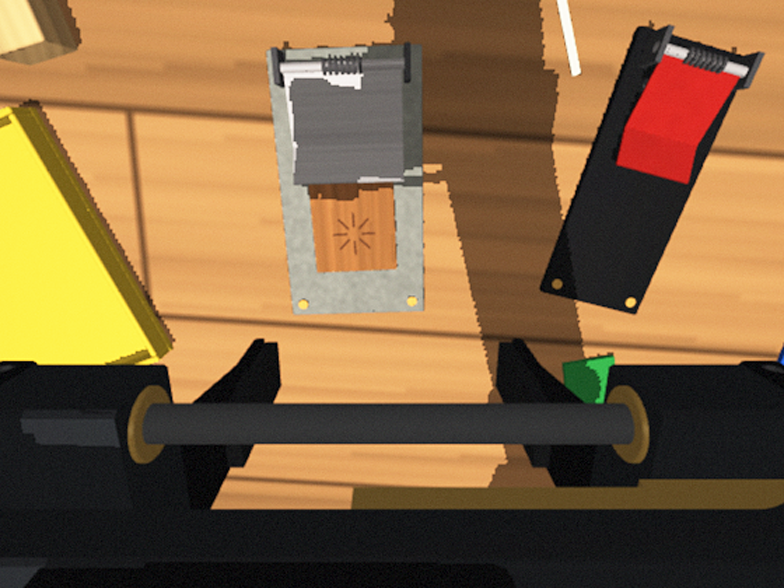

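Wrist view (784x588): the panel board spans x 268–424 px, y 45–312, and the brown panel's open part is at (353,228). The ticket board is at (650,170). The view is clear, so I'll refine the poses from it.

Run:
```python
from h import *
import pickle
im=pickle.load(open("w1.pkl","rb")); H=hsv(im); h,s,v=H[...,0],H[...,1],H[...,2]; W=world(im)
c=lambda x,y:(x/1.4,y/1.4)
br=(h<16)&(s>100)&(W[...,2]>10)
print("old",rect(im,br,14,c(353,228)))
# lower part of board plates: edges fitted by side at rows
def edges(mask,z,rows,name):
    L=[];Rr=[]
    for y in rows:
        xs=np.where(mask[y])[0]
        if len(xs): L.append((xs.min()-.5,y)); Rr.append((xs.max()+.5,y))
    L=px2w(im,L,z)[:,:2]; Rr=px2w(im,Rr,z)[:,:2]
    f=[]
    for P in (L,Rr):
        vx,vy,x,y=cv2.fitLine(P.astype(np.float32),cv2.DIST_HUBER,0,.01,.01)[:,0]
        if vx<0: vx,vy=-vx,-vy
        f.append((x,y,np.degrees(np.arctan2(vy,vx))))
    print(name,np.round(f,2)); a=np.radians((f[0][2]+f[1][2])/2); nrm=np.array([-np.sin(a),np.cos(a)])
    print("  yaw",np.degrees(a),"width",(np.array(f[0][:2])-f[1][:2])@nrm, "mid offset n.p",nrm@(np.array(f[0][:2])+f[1][:2])/2)
m=(W[...,2]>4)&(W[...,2]<30); cols=np.zeros_like(m); cols[:,185:315]=1
edges(m&cols,8,range(60,215),"pb")
edges(br&cols,14,range(140,190),"old")
rows=np.where((m&cols)[:,220:290].sum(1)>40)[0]; print("pb rear",px2w(im,[(250,rows.max()+.5)],8), "rows",rows.min(),rows.max())
rows=np.where((br)[:,230:275].sum(1)>30)[0]; print("old rear",px2w(im,[(250,rows.max()+.5)],14))
mt=(W[...,2]>4)&(W[...,2]<12)&(v<60)&(W[...,0]<595); mt[:,:370]=0
print("tb lower",rect(im,mt,8,c(600,240)))
```

```text
old (array([531.5, 122.8,  68.1,  64.1,   6.1]), np.int32(3601))
pb [[552.27 180.77   5.7 ]
 [578.36  73.22   5.73]]
  yaw 5.7147098 width 109.60696 mid offset n.p 70.07408
old [[527.13 153.83   6.49]
 [531.42  90.61   6.71]]
  yaw 6.5998683 width 63.29069 mid offset n.p 60.577644
pb rear [[459.59910908 122.4055498    8.        ]] rows 33 222
old rear [[374.88849165 118.31853707  14.        ]]
tb lower (array([541.9, -83.9, 122.3,  85.5, -10.1]), np.int32(7319))
```

```bash
cat >> h.py <<'E'
def edges(im,mask,z,rows,name):
    L=[];Rr=[]
    for y in rows:
        xs=np.where(mask[y])[0]
        if len(xs): L.append((xs.min()-.5,y)); Rr.append((xs.max()+.5,y))
    f=[]
    for P in (px2w(im,L,z)[:,:2],px2w(im,Rr,z)[:,:2]):
        vx,vy,x,y=cv2.fitLine(P.astype(np.float32),cv2.DIST_HUBER,0,.01,.01)[:,0]
        if vx<0: vx,vy=-vx,-vy
        f.append((x,y,np.degrees(np.arctan2(vy,vx))))
    a=np.radians((f[0][2]+f[1][2])/2); nrm=np.array([-np.sin(a),np.cos(a)])
    print(name,"yaw",np.round([f[0][2],f[1][2]],2),"width",(np.array(f[0][:2])-f[1][:2])@nrm,"n.p",nrm@(np.array(f[0][:2])+f[1][:2])/2)
E
python3 - <<'E'
from h import *
import pickle
s,p,r=pose(); print(s["t"],p)
im=get_image("wrist"); pickle.dump(im,open("w2.pkl","wb"))
s,p,r=pose(); print(s["t"],p,np.round(im["world_from_camera"],3)[:3,3])
H=hsv(im); h,s,v=H[...,0],H[...,1],H[...,2]; W=world(im)
print("table z",np.nanmedian(W[200:230,320:350,2]))
br=(h<16)&(s>100)&(W[...,2]>10)
print("old",rect(im,br,14,(250,163)))
m=(W[...,2]>4)&(W[...,2]<30)
n,l,st,c=cv2.connectedComponentsWithStats(m.astype(np.uint8)); k=l[205,250]; print(st[k]); m=l==k
y1=st[k,1]+st[k,3]
edges(im,m,8,range(110,y1-10),"pb")
edges(im,br&m,14,range(145,185),"old")
print("rear",px2w(im,[(st[k,0]+st[k,2]/2,y1-.5)],8))
mt=(W[...,2]>4)&(W[...,2]<12)&(v<60); mt[:,:370]=0
print("tb lower",rect(im,mt,8,(428,171)))
E
```

```text
1.95 [510.66238645 104.88901414 196.49870078]
2.0 [510.50152835 101.26134894 196.65590626] [593.682 108.683 358.835]
table z 0.8340790928793353
old (array([531.6, 122.5,  68.6,  63.3,   6.6]), np.int32(3608))
[  203    31   112   193 19269]
pb yaw [5.71 5.95] width 109.782486 n.p 68.94194
old yaw [6.42 5.37] width 63.284973 n.p 67.362305
rear [[458.07680218 123.09949095   8.        ]]
tb lower (array([579.7, -90.5, 199.1,  85.9, -10.3]), np.int32(9362))
```

Run:
```python
from h import *
s,p,r=pose(); print(p)
plan([519,121.7,60],5.8,flip=1)
```

```text
[510.50152835 101.26134894 196.65590626]
# 3 rows, turn 1.5 deg, dist 138.4
[-0.0122, 0.0912, 0.0076, 0.002, -0.0046, -0.0022, 1], [-0.0124, 0.0911, 0.0074, 0.002, -0.0046, -0.0022, 1], [-0.0127, 0.0911, 0.0072, 0.002, -0.0046, -0.0022, 1],
```

Request:
send_rows(
  deltas=[
    [[-0.012,0.09,0.007,0.002,-0.005,-0.002,1],[-0.012,0.09,0.007,0.002,-0.005,-0.002,1],[-0.012,0.08,0.007,0.002,-0.005,-0.002,1],[0,0,0,0,0,0,1],[0,0,0,0,0,0,1]],
  ],
)

```text
t: 2.5
tcp_pos: [519.8, 121.6, 64.0]
eef_rot: [0.527, -0.526, 0.472, -0.473]
wrist_force: [0.3, 0.1, 0.9]
finger_gap: 87.2
```

Run:
```python
from h import *
s,p,r=pose(); print(p,np.round(r.as_matrix(),3))
im=get_image("wrist"); T=np.array(im["world_from_camera"]); save(im,"w3.png")
print(np.round(r.inv().apply(T[:3,3]-p),2), np.round(r.inv().as_matrix()@T[:3,:3],3))
s,p,r=pose(); print(p)
plan([519,121.7,60],5.8,flip=1)
plan([519,121.7,9.5],5.8,flip=1)
```

```text
[519.8276812  121.579893    63.97963339] [[ 0.107  0.002  0.994]
 [-0.994 -0.     0.107]
 [ 0.    -1.     0.002]]
[   0.64 -163.04   81.66] [[ 1.    -0.    -0.001]
 [-0.001  0.297 -0.955]
 [ 0.001  0.955  0.297]]
[519.51182493 121.35616117  63.98532074]
# 1 rows, turn 0.3 deg, dist 4.0
[-0.0008, 0.008, -0.001, -0.0013, 0.0036, 0.0004, 1], 
# 2 rows, turn 0.3 deg, dist 54.5
[-0.0004, 0.0545, -0.0006, -0.0006, 0.0018, 0.0002, 1], [-0.0004, 0.0545, -0.0005, -0.0006, 0.0018, 0.0002, 1],
```

View pics/w3.png

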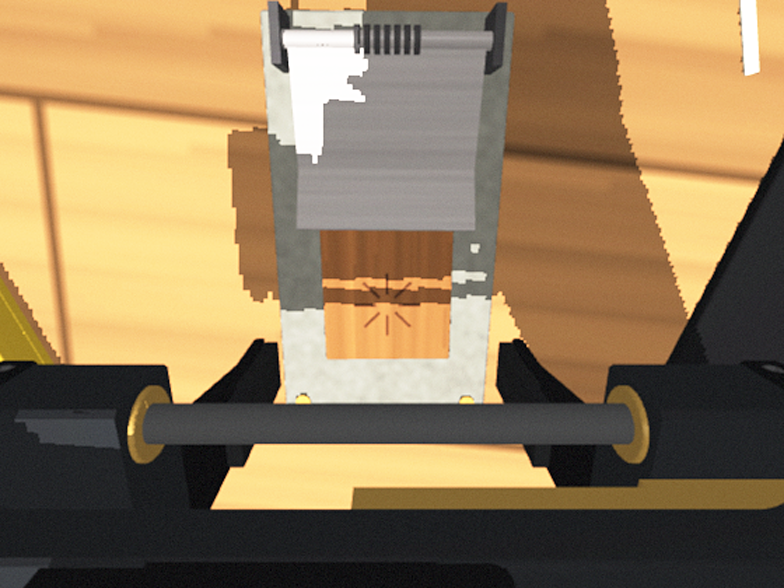

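The picture shows the panel's open end centred at column 388, and the fingers' midline is also at about 388. So it is aligned; go down and grip.

Request:
send_rows(
  deltas=[
    [[0,0.07,0,0,0.002,0,1],[0,0.03,0,0,0.002,0,1],[0,0.006,0,0,0,0,1],[0,0,0,0,0,0,1]],
  ],
)

```text
t: 2.95
tcp_pos: [526.4, 119.5, 17.6]
eef_rot: [0.527, -0.52, 0.471, -0.48]
wrist_force: [1.0, -0.3, -0.1]
finger_gap: 87.0
```

Request:
send_rows(
  deltas=[
    [[0,0,0,0,0,0,1],[0,0,0,0,0,0,1]],
  ],
)

```text
t: 3.15
tcp_pos: [528.4, 119.6, 20.3]
eef_rot: [0.527, -0.519, 0.47, -0.481]
wrist_force: [-0.5, -0.2, 0.7]
finger_gap: 86.8
```

Run:
```python
from h import *
s,p,r=pose(); print(p,s["wrist_force"],s["dq"])
plan([519,121.7,9.5],5.8,flip=1)
```

```text
[528.44053378 119.60808257  20.34347087] [-0.47515824 -0.24423484  0.69487777] [ 0.00058959 -0.01631736 -0.00366576 -0.01085193 -0.00346694  0.00396412
  0.00400908]
# 1 rows, turn 1.1 deg, dist 14.5
[-0.006, 0.0213, -0.0188, -0.012, -0.0039, 0.0018, 1],
```

Request:
send_rows(
  deltas=[
    [[-0.004,0.012,-0.01,-0.006,-0.002,0.001,1],[-0.002,0.01,-0.009,-0.006,-0.002,0.001,1],[0,0,0,0,0,0,1]],
  ],
)

```text
t: 3.45
tcp_pos: [519.2, 122.1, 10.1]
eef_rot: [0.525, -0.524, 0.474, -0.474]
wrist_force: [-0.8, 0.4, -0.5]
finger_gap: 87.0
```

Run:
```python
from h import *
s,p,r=pose(); print(p,s["wrist_force"],s["dq"])
plan([519,121.7,9.5],5.8,flip=1)
```

```text
[519.22942156 122.0683597   10.10759766] [-0.77880869  0.44854208 -0.50594301] [ 0.00065786 -0.00574112 -0.00531357 -0.0061781  -0.00047361 -0.00325467
  0.00074301]
# 1 rows, turn 0.1 deg, dist 0.7
[0.0007, 0.0012, -0.0005, -0.0008, 0.0005, -0.0002, 1],
```

Request:
send_rows(
  deltas=[
    [[0,0.001,0,0,0,0,-1],[0,0,0,0,0,0,-1],[0,0,0,0,0,0,-1],[0,0,0,0,0,0,-1],[0,0,0,0,0,0,-1]],
  ],
)

```text
t: 3.95
tcp_pos: [518.9, 122.3, 9.2]
eef_rot: [0.525, -0.525, 0.474, -0.474]
wrist_force: [-0.1, -0.2, -0.4]
finger_gap: 63.6
```

Request:
send_rows(
  deltas=[
    [[0,0,-0.012,0,0,0,-1],[0,0,-0.024,0,0,0,-1],[0,0,-0.03,0,0,0,-1],[0,0,-0.03,0,0,0,-1],[0,0,-0.03,0,0,0,-1],[0,0,-0.02,0,0,0,-1],[0,0,0,0,0,0,-1],[0,0,0,0,0,0,-1]],
  ],
)

```text
t: 4.75
tcp_pos: [440.3, 113.9, 9.3]
eef_rot: [0.525, -0.525, 0.473, -0.474]
wrist_force: [0.2, 1.4, -1.5]
finger_gap: 63.3
```

Run:
```python
from h import *
s,p,r=pose(); print(p,s["wrist_force"],s["finger_gap"])
b=np.array([558.7,126.4]);a=np.radians(5.8);u=np.array([np.cos(a),np.sin(a)]); print("board x",(p[:2]-b)@u,"y",(p[:2]-b)@[-u[1],u[0]])
im=get_image("wrist"); save(im,"w4.png",1)
```

```text
[440.27628672 113.87712394   9.27468135] [ 0.20993643  1.38515873 -1.49438452] 63.31602554179499
board x -119.08298329966827 y -0.49130585024664697
```

View pics/w4.png

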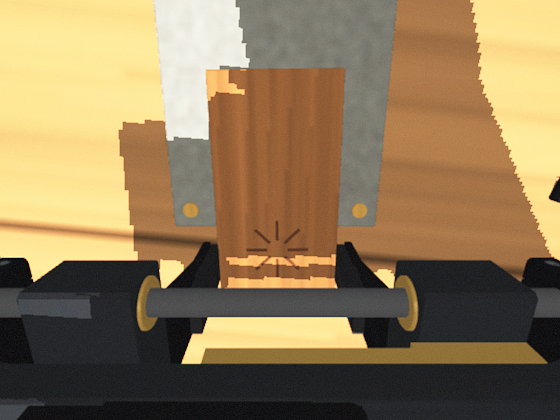

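The brown panel is clear of the clip and held square, with its front edge at image row 68. Lift it and carry it to the tray.

Run:
```python
from h import *
s,p,r=pose()
a=[440,120,90]; a,ra=plan(a,5.8,flip=1,g=-1)
plan([437.7,384.2,80],24.8,a,ra,flip=1,g=-1)
```

```text
# 2 rows, turn 0.1 deg, dist 81.1
[-0.006, -0.0809, 0.0006, -0.0004, 0.0004, 0.0004, -1], [-0.0061, -0.0808, 0.0005, -0.0004, 0.0004, 0.0004, -1], 
# 6 rows, turn 19.0 deg, dist 264.4
[-0.0877, 0.0033, 0.0081, 0.0, -0.0352, 0.0, -1], [-0.0871, 0.0033, 0.013, 0.0, -0.0352, 0.0, -1], [-0.0863, 0.0033, 0.0178, 0.0, -0.0352, 0.0, -1], [-0.0851, 0.0033, 0.0225, 0.0, -0.0352, 0.0, -1], [-0.0838, 0.0033, 0.0272, 0.0, -0.0352, 0.0, -1], [-0.0821, 0.0033, 0.0318, 0.0, -0.0352, 0.0, -1],
```

Request:
send_rows(
  deltas=[
    [[-0.006,-0.05,0,0,0,0,-1],[-0.006,-0.08,0,0,0,0,-1],[-0.006,-0.03,0,0,0,0,-1],[-0.05,0,0.004,0,-0.02,0,-1],[-0.087,0,0.01,0,-0.035,0,-1],[-0.087,0,0.016,0,-0.035,0,-1],[-0.086,0,0.02,0,-0.035,0,-1],[-0.085,0,0.025,0,-0.035,0,-1],[-0.084,0,0.03,0,-0.035,0,-1],[-0.04,0,0.015,0,-0.015,0,-1]],
  ],
)

```text
t: 5.8
tcp_pos: [440.5, 394.6, 90.1]
eef_rot: [-0.594, 0.595, -0.383, 0.382]
wrist_force: [0.0, -0.1, -0.4]
finger_gap: 63.5
```

Request:
send_rows(
  deltas=[
    [[0,0,0,0,0,0,-1],[0,0,0,0,0,0,-1]],
  ],
)

```text
t: 6.0
tcp_pos: [438.7, 398.6, 88.9]
eef_rot: [-0.595, 0.596, -0.384, 0.379]
wrist_force: [-0.1, -1.0, -1.0]
finger_gap: 63.8
```

Run:
```python
from h import *
s,p,r=pose();print(p,s["finger_gap"])
a=[437.7,384.2,30]; a,ra=plan(a,24.8,flip=1,g=-1)
```

```text
[438.71831215 398.57112226  88.85711709] 63.797201744040386
# 2 rows, turn 0.4 deg, dist 60.6
[0.0129, 0.0588, -0.0067, 0.0015, -0.0002, -0.0016, -1], [0.0128, 0.0588, -0.0068, 0.0015, -0.0002, -0.0016, -1],
```

Request:
send_rows(
  deltas=[
    [[0.013,0.02,-0.006,0.001,0,-0.001,-1],[0.013,0.05,-0.006,0.001,0,-0.001,-1],[0,0.05,0,0,0,0,-1],[0,0,0,0,0,0,-1],[0,0,0,0,0,0,-1]],
  ],
)

```text
t: 6.5
tcp_pos: [442.2, 372.6, 25.0]
eef_rot: [-0.591, 0.595, -0.384, 0.386]
wrist_force: [-0.4, 0.5, 0.5]
finger_gap: 63.3
```

Run:
```python
from h import *
s,p,r=pose();print(p,s["finger_gap"])
a,ra=plan([437.7,384.2,7],24.8,flip=1,g=-1)
```

```text
[442.21635773 372.59430348  25.02035335] 63.30812509123851
# 1 rows, turn 0.8 deg, dist 21.9
[-0.0251, 0.0359, 0.0013, 0.002, -0.0082, 0.0039, -1],
```

Request:
send_rows(
  deltas=[
    [[-0.015,0.012,0,0.001,-0.004,0.002,-1],[0,0.012,0,0.001,0,0.001,-1],[0,0.004,0,0,0,0,-1],[0,0,0,0,0,0,-1]],
  ],
)

```text
t: 6.9
tcp_pos: [441.1, 379.4, 12.7]
eef_rot: [0.595, -0.593, 0.382, -0.385]
wrist_force: [-0.7, 0.0, -0.7]
finger_gap: 63.3
```

Run:
```python
from h import *
s,p,r=pose();print(p,s["finger_gap"],s["wrist_force"])
a,ra=plan([437.7,384.2,7],24.8,flip=1,g=-1)
```

```text
[441.07706271 379.43658438  12.67707707] 63.25528148037374 [-0.71976495  0.0172304  -0.74573443]
# 1 rows, turn 0.6 deg, dist 8.1
[-0.0115, 0.0113, -0.0023, -0.0028, -0.0054, 0.001, -1],
```

Close enough sideways. I'll lower the last 6 mm, release and rise.

Request:
send_rows(
  deltas=[
    [[0,0.008,0,-0.002,0,0,-1],[0,0.003,0,0,0,0,-1],[0,0,0,0,0,0,-1]],
  ],
)

```text
t: 7.2
tcp_pos: [441.4, 380.2, 7.5]
eef_rot: [0.595, -0.594, 0.383, -0.384]
wrist_force: [0.2, -0.1, -0.2]
finger_gap: 63.6
```

Request:
send_rows(
  deltas=[
    [[0,0,0,0,0,0,1],[0,0,0,0,0,0,1],[0,0,0,0,0,0,1],[0,0,0,0,0,0,1],[0,-0.04,0,0,0,0,1],[0,-0.08,0,0,0,0,1],[0,-0.09,0,0,0,0,1],[0,-0.09,0,0,0,0,1],[0,0,0,0,0,0,1]],
  ],
)

```text
t: 8.1
tcp_pos: [440.1, 380.1, 161.8]
eef_rot: [-0.594, 0.595, -0.383, 0.383]
wrist_force: [-0.7, 0.6, 0.5]
finger_gap: 87.2
```

Run:
```python
from h import *
s,p,r=pose();print(p,s["finger_gap"])
im=get_image("top")
H=hsv(im); h,sa,v=H[...,0],H[...,1],H[...,2]; W=world(im)
im2=im["color"][...,::-1]; cv2.imwrite("pics/top2.png",cv2.resize(im2[150:300,60:440],None,fx=2,fy=2,interpolation=cv2.INTER_CUBIC))
np.save("p.npy",p)
# panel blank grasp: grip 40 behind its centre along yaw -12.4
c=np.array([505.9,-387.]);a=np.radians(-12.4);u=np.array([np.cos(a),np.sin(a)])
g=c-40*u; print(g)
a1,ra=plan([500,150,220],-12.4,flip=1)
a1,ra=plan([g[0]-10,g[1],150],-12.4,a1,ra,flip=1)
```

```text
[440.13569275 380.08959829 161.79862804] 87.19073911943656
[ 466.83310887 -378.41058691]
# 6 rows, turn 36.8 deg, dist 244.3
[0.0778, -0.0201, -0.0131, 0.0004, 0.0682, 0.0004, 1], [0.0788, -0.0202, -0.0047, 0.0004, 0.0682, 0.0004, 1], [0.0788, -0.0202, 0.0038, 0.0004, 0.0682, 0.0004, 1], [0.0779, -0.0203, 0.0122, 0.0004, 0.0682, 0.0004, 1], [0.0762, -0.0203, 0.0205, 0.0004, 0.0682, 0.0004, 1], [0.0735, -0.0204, 0.0285, 0.0004, 0.0682, 0.0004, 1], 
# 12 rows, turn 0.0 deg, dist 534.8
[0.0876, 0.0117, 0.0119, 0.0, 0.0, 0.0, 1], [0.0876, 0.0117, 0.0119, 0.0, 0.0, 0.0, 1], [0.0876, 0.0117, 0.0119, 0.0, 0.0, 0.0, 1], [0.0876, 0.0117, 0.0119, 0.0, 0.0, 0.0, 1], [0.0876, 0.0117, 0.0119, 0.0, 0.0, 0.0, 1], [0.0876, 0.0117, 0.0119, 0.0, 0.0, 0.0, 1], [0.0876, 0.0117, 0.0119, 0.0, 0.0, 0.0, 1], [0.0876, 0.0117, 0.0119, 0.0, 0.0, 0.0, 1], [0.0876, 0.0117, 0.0119, 0.0, 0.0, 0.0, 1], [0.0876, 0.0117, 0.0119, 0.0, 0.0, 0.0, 1], [0.0876, 0.0117, 0.0119, 0.0, 0.0, 0.0, 1], [0.0876, 0.0117, 0.0119, 0.0, 0.0, 0.0, 1],
```

View pics/top2.png

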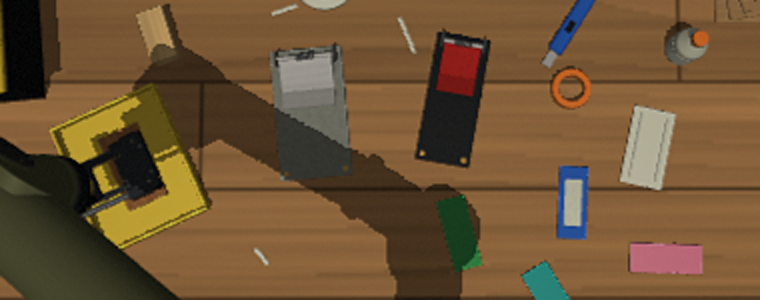

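The brown panel lies in the tray with its ends showing around the gripper at (130,165) in the crop, and the panel board is empty. Next, travel to the white blank.

Request:
send_rows(
  deltas=[
    [[0.04,-0.02,-0.008,0,0.04,0,1],[0.078,-0.02,-0.005,0,0.07,0,1],[0.079,-0.02,0.004,0,0.07,0,1],[0.078,-0.02,0.012,0,0.07,0,1],[0.076,-0.02,0.02,0,0.07,0,1],[0.074,-0.02,0.028,0,0.07,0,1],[0.09,0,0.012,0,0.02,0,1],[0.09,0,0.012,0,0,0,1],[0.09,0.01,0.012,0,0,0,1],[0.09,0.01,0.012,0,0,0,1]],
  ],
)

```text
t: 9.15
tcp_pos: [477.3, -20.8, 200.4]
eef_rot: [0.433, -0.445, 0.557, -0.551]
wrist_force: [0.3, -0.4, 0.5]
finger_gap: 87.0
```

Run:
```python
from h import *
s,p,r=pose();print(p)
a1,ra=plan([445,-375,150],-12.4,flip=1)
```

```text
[477.27433458 -20.80028824 200.40890668]
# 8 rows, turn 1.4 deg, dist 359.2
[0.0879, 0.0131, 0.0127, 0.0013, -0.0012, 0.0006, 1], [0.088, 0.013, 0.0125, 0.0013, -0.0012, 0.0006, 1], [0.088, 0.013, 0.0123, 0.0013, -0.0012, 0.0006, 1], [0.088, 0.0129, 0.0121, 0.0013, -0.0012, 0.0006, 1], [0.0881, 0.0128, 0.0119, 0.0013, -0.0012, 0.0006, 1], [0.0881, 0.0128, 0.0117, 0.0013, -0.0012, 0.0006, 1], [0.0881, 0.0127, 0.0115, 0.0013, -0.0012, 0.0006, 1], [0.0882, 0.0127, 0.0113, 0.0013, -0.0012, 0.0006, 1],
```

Request:
send_rows(
  deltas=[
    [[0.088,0.013,0.012,0.001,-0.001,0,1],[0.088,0.013,0.012,0.001,-0.001,0,1],[0.088,0.013,0.012,0.001,-0.001,0,1],[0.088,0.013,0.012,0.001,-0.001,0,1],[0.088,0.013,0.012,0.001,-0.001,0,1],[0.088,0.013,0.012,0.001,-0.001,0,1],[0.07,0.013,0.012,0.001,-0.001,0,1],[0.03,0.01,0.008,0,0,0,1],[0,0,0,0,0,0,1],[0,0,0,0,0,0,1]],
  ],
)

```text
t: 10.15
tcp_pos: [435.4, -353.8, 134.9]
eef_rot: [0.431, -0.446, 0.561, -0.548]
wrist_force: [-0.1, 0.3, -0.8]
finger_gap: 87.1
```

Run:
```python
from h import *
import pickle
s,p,r=pose();print(p)
im=get_image("wrist"); pickle.dump(im,open("w5.pkl","wb")); save(im,"w5.png",1)
H=hsv(im); h,sa,v=H[...,0],H[...,1],H[...,2]; W=world(im)
m=(sa<70)&(v>120)&(W[...,2]>3)&(W[...,2]<10)
n,l,st,c=cv2.connectedComponentsWithStats(m.astype(np.uint8)); print([(list(st[i]),c[i].round()) for i in range(1,n) if st[i,4]>300])
R0=rect(im,m,6,px:=c[max(range(1,n),key=lambda i:st[i,4])]); print(R0)
a=np.radians(R0[0][4]); u=np.array([np.cos(a),np.sin(a)]); g=R0[0][:2]-40*u; print(g)
plan([*g,60],R0[0][4],flip=1)
```

```text
[ 435.37504859 -353.78953755  134.93201491]
[([np.int32(259), np.int32(31), np.int32(79), np.int32(146), np.int32(10489)], array([297., 102.])), ([np.int32(176), np.int32(190), np.int32(45), np.int32(69), np.int32(1726)], array([199., 223.])), ([np.int32(378), np.int32(243), np.int32(32), np.int32(36), np.int32(609)], array([397., 257.])), ([np.int32(299), np.int32(252), np.int32(59), np.int32(35), np.int32(1594)], array([329., 271.]))]
(array([ 505.4, -390.3,  119.8,   63.7,  -12.7]), np.int32(10489))
[ 466.37861824 -381.50615183]
# 2 rows, turn 1.7 deg, dist 85.9
[0.0198, 0.0741, 0.0385, 0.0086, -0.0033, 0.0018, 1], [0.0202, 0.0746, 0.0374, 0.0086, -0.0033, 0.0018, 1],
```

View pics/w5.png

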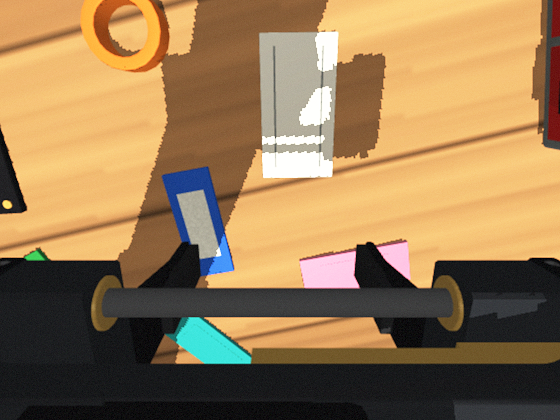

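The white blank is at px (297,102), all clear. The rectangle fit gives 119.8x63.7 mm, so the pose is trustworthy. Descend.

Request:
send_rows(
  deltas=[
    [[0.01,0.04,0.02,0.006,-0.002,0.001,1],[0.018,0.05,0.036,0.006,-0.002,0.001,1],[0.008,0.03,0.016,0.002,-0.001,0,1],[0,0,0,0,0,0,1],[0,0,0,0,0,0,1]],
  ],
)

```text
t: 10.7
tcp_pos: [471.8, -369.9, 76.2]
eef_rot: [0.444, -0.445, 0.55, -0.55]
wrist_force: [-0.4, -0.2, 0.1]
finger_gap: 87.0
```

Run:
```python
from h import *
s,p,r=pose();print(p)
plan([466.4,-381.5,2],-12.7,flip=1,n=1)
```

```text
[ 471.76562669 -369.9139983    76.18742314]
# 1 rows, turn 0.7 deg, dist 75.3
[0.0248, 0.1484, -0.0055, 0.0005, 0.0075, 0.0005, 1],
```

Request:
send_rows(
  deltas=[
    [[0.012,0.03,-0.003,0,0.004,0,1],[0.01,0.05,-0.002,0,0.003,0,1],[0,0.03,0,0,0,0,1],[0,0,0,0,0,0,1],[0,0,0,0,0,0,1]],
  ],
)

```text
t: 11.2
tcp_pos: [467.5, -380.4, 21.9]
eef_rot: [-0.442, 0.442, -0.55, 0.553]
wrist_force: [-0.5, 0.8, 0.2]
finger_gap: 87.0
```

Run:
```python
from h import *
s,p,r=pose();print(p)
plan([466.4,-381.5,2],-12.7,flip=1,n=1)
```

```text
[ 467.5357422  -380.40071413   21.94637501]
# 1 rows, turn 0.3 deg, dist 20.0
[0.0025, 0.0399, -0.0018, -0.0018, 0.0009, 0.0021, 1],
```

Request:
send_rows(
  deltas=[
    [[0.002,0.018,-0.001,-0.001,0,0.001,1],[0,0.014,0,-0.001,0,0.001,1],[0,0.002,0,0,0,0,1],[0,0,0,0,0,0,1]],
  ],
)

```text
t: 11.6
tcp_pos: [468.1, -382.1, 5.7]
eef_rot: [-0.442, 0.442, -0.551, 0.553]
wrist_force: [0.0, -0.3, 0.0]
finger_gap: 86.8
```

Run:
```python
from h import *
s,p,r=pose();print(p,s["wrist_force"])
plan([466.4,-381.5,1.5],-12.7,flip=1,n=1)
```

```text
[ 468.10421592 -382.05930082    5.68757423] [ 0.02807141 -0.32331247  0.02152495]
# 1 rows, turn 0.2 deg, dist 4.6
[-0.0004, 0.0084, -0.0036, -0.0015, 0.001, 0.0009, 1],
```

Request:
send_rows(
  deltas=[
    [[0,0.007,-0.002,-0.001,0,0,1],[0,0,0,0,0,0,1],[0,0,0,0,0,0,-1],[0,0,0,0,0,0,-1],[0,0,0,0,0,0,-1],[0,0,0,0,0,0,-1],[0,0,0,0,0,0,-1]],
  ],
)

```text
t: 12.3
tcp_pos: [467.7, -382.1, 2.8]
eef_rot: [-0.442, 0.442, -0.551, 0.553]
wrist_force: [-0.2, -0.4, -0.6]
finger_gap: 63.2
```

Run:
```python
from h import *
s,p,r=pose();print(p,s["wrist_force"],s["finger_gap"])
p1=p+[0,0,90]
a,ra=plan(p1,-12.7,flip=1,g=-1)
a,ra=plan([455,0,100],5.8,a,ra,flip=1,g=-1)
a,ra=plan([430,113.3,90],5.8,a,ra,flip=1,g=-1)
```

```text
[ 467.72097919 -382.07907781    2.81911142] [-0.23350973 -0.41978046 -0.64671461] 63.23329979641944
# 2 rows, turn 0.2 deg, dist 90.0
[0.0002, -0.09, 0.0002, -0.0007, 0.0006, 0.0006, -1], [0.0001, -0.09, 0.0001, -0.0007, 0.0006, 0.0006, -1], 
# 8 rows, turn 18.5 deg, dist 382.4
[-0.0925, -0.0018, -0.0241, -0.0, -0.0257, -0.0, -1], [-0.0934, -0.0018, -0.0204, -0.0, -0.0257, -0.0, -1], [-0.0941, -0.0018, -0.0166, -0.0, -0.0257, -0.0, -1], [-0.0947, -0.0018, -0.0128, -0.0, -0.0257, -0.0, -1], [-0.0952, -0.0018, -0.0089, -0.0, -0.0257, -0.0, -1], [-0.0954, -0.0018, -0.0051, -0.0, -0.0257, -0.0, -1], [-0.0956, -0.0018, -0.0012, -0.0, -0.0257, -0.0, -1], [-0.0955, -0.0018, 0.0026, -0.0, -0.0257, -0.0, -1], 
# 3 rows, turn 0.0 deg, dist 116.5
[-0.0768, 0.0067, -0.0089, 0.0, 0.0, 0.0, -1], [-0.0768, 0.0067, -0.0089, 0.0, 0.0, 0.0, -1], [-0.0768, 0.0067, -0.0089, 0.0, 0.0, 0.0, -1],
```

Request:
send_rows(
  deltas=[
    [[0,-0.05,0,0,0,0,-1],[0,-0.09,0,0,0,0,-1],[-0.03,-0.04,-0.007,0,-0.01,0,-1],[-0.085,0,-0.02,0,-0.024,0,-1],[-0.09,0,-0.017,0,-0.024,0,-1],[-0.09,0,-0.013,0,-0.024,0,-1],[-0.09,0,-0.009,0,-0.024,0,-1],[-0.09,0,-0.005,0,-0.024,0,-1],[-0.09,0,0,0,-0.024,0,-1],[-0.09,0,0,0,-0.024,0,-1]],
  ],
)

```text
t: 13.3
tcp_pos: [462.5, -48.7, 95.2]
eef_rot: [-0.513, 0.514, -0.483, 0.489]
wrist_force: [0.7, -0.4, -0.2]
finger_gap: 63.0
```

Run:
```python
from h import *
s,p,r=pose();print(p,s["wrist_force"],s["finger_gap"])
a,ra=plan([450.7,115.4,70],5.8,flip=1,g=-1)
```

```text
[462.52094424 -48.67298516  95.16335767] [ 0.73536068 -0.38209776 -0.22229971] 62.9878319438842
# 4 rows, turn 2.7 deg, dist 166.4
[-0.0823, 0.012, -0.0014, -0.0006, -0.0073, 0.0012, -1], [-0.0823, 0.0121, -0.0005, -0.0006, -0.0073, 0.0012, -1], [-0.0823, 0.0123, 0.0005, -0.0006, -0.0073, 0.0012, -1], [-0.0823, 0.0124, 0.0015, -0.0006, -0.0073, 0.0012, -1],
```

Request:
send_rows(
  deltas=[
    [[-0.08,0.01,0,0,-0.007,0.001,-1],[-0.08,0.01,0,0,-0.007,0.001,-1],[-0.07,0.01,0,0,-0.007,0.001,-1],[-0.03,0.006,0,0,-0.007,0,-1],[0,0,0,0,0,0,-1],[0,0,0,0,0,0,-1],[0,0,0,0,0,0,-1]],
  ],
)

```text
t: 14.0
tcp_pos: [451.7, 92.2, 77.4]
eef_rot: [0.529, -0.526, 0.468, -0.474]
wrist_force: [-0.4, 0.4, -0.3]
finger_gap: 63.2
```

```bash
cat >> h.py <<'E'
def brd(b,yaw,p):
    a=np.radians(yaw);u=np.array([np.cos(a),np.sin(a)]); d=np.array(p[:2])-b; return np.round([d@u,d@[-u[1],u[0]]],1)
E
python3 - <<'E'
from h import *
s,p,r=pose();print(p,s["wrist_force"],s["finger_gap"],brd([558.7,126.4],5.8,p))
a,ra=plan([450.7,115.4,30],5.8,flip=1,g=-1)
E
```

```text
[451.743895    92.21798653  77.38783133] [-0.38625921  0.43172263 -0.2816634 ] 63.20290541096432 [-109.9  -23.2]
# 2 rows, turn 0.8 deg, dist 52.8
[-0.0233, 0.0473, 0.0012, -0.0024, 0.0038, 0.0012, -1], [-0.0233, 0.0473, 0.0013, -0.0024, 0.0038, 0.0012, -1],
```

Request:
send_rows(
  deltas=[
    [[-0.02,0.03,0,-0.002,0.003,0.001,-1],[-0.02,0.04,0,-0.002,0.003,0.001,-1],[0,0.02,0,0,0,0,-1],[0,0,0,0,0,0,-1],[0,0,0,0,0,0,-1]],
  ],
)

```text
t: 14.5
tcp_pos: [452.9, 104.5, 32.3]
eef_rot: [0.522, -0.522, 0.475, -0.479]
wrist_force: [0.1, -0.6, -1.5]
finger_gap: 62.9
```

Run:
```python
from h import *
import pickle
s,p,r=pose();print(p,s["finger_gap"],brd([558.7,126.4],5.8,p))
im=get_image("wrist"); pickle.dump(im,open("w6.pkl","wb")); save(im,"w6.png",1)
a,ra=plan([450.7,115.4,30],5.8,flip=1,g=-1)
```

```text
[452.86910908 104.45168455  32.27933322] 62.912750025157784 [-107.5  -11.1]
# 1 rows, turn 0.7 deg, dist 11.6
[-0.0226, 0.0046, -0.0024, -0.0024, -0.0069, 0.0027, -1],
```

View pics/w6.png

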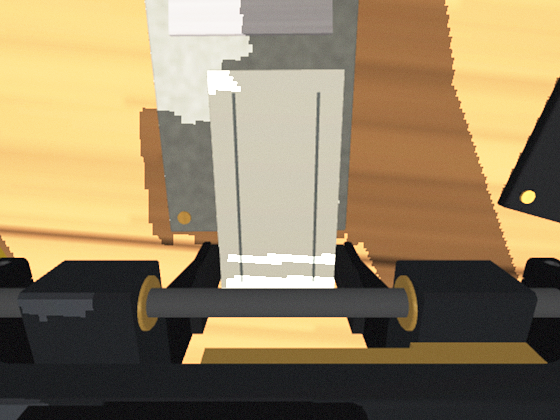

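The blank is held straight, and the board edges show it about 11 mm too far to the right, which agrees with the TCP reading. Correct that and lower.

Request:
send_rows(
  deltas=[
    [[-0.014,0.005,-0.002,-0.002,-0.004,0.002,-1],[-0.007,0.004,0,0,-0.002,0.001,-1],[0,0,0,0,0,0,-1],[0,0,0,0,0,0,-1]],
  ],
)

```text
t: 14.95
tcp_pos: [452.5, 114.8, 29.4]
eef_rot: [0.525, -0.523, 0.474, -0.475]
wrist_force: [0.3, -0.1, -1.5]
finger_gap: 63.3
```

Run:
```python
from h import *
s,p,r=pose();print(p,s["finger_gap"],brd([558.7,126.4],5.8,p))
a,ra=plan([450.7,115.4,12],5.8,flip=1,g=-1)
```

```text
[452.49385761 114.82394948  29.35104854] 63.28331200518421 [-106.8   -0.8]
# 1 rows, turn 0.3 deg, dist 17.5
[-0.0015, 0.0347, -0.0036, -0.0025, -0.0013, -0.0002, -1],
```

Lower to about 12 and check the alignment from the images.

Request:
send_rows(
  deltas=[
    [[-0.001,0.016,-0.001,-0.001,-0.001,0,-1],[0,0.014,0,-0.001,0,0,-1],[0,0,0,0,0,0,-1],[0,0,0,0,0,0,-1]],
  ],
)

```text
t: 15.35
tcp_pos: [451.8, 115.2, 12.9]
eef_rot: [0.525, -0.525, 0.474, -0.474]
wrist_force: [-0.6, -0.3, -0.3]
finger_gap: 63.2
```

Run:
```python
from h import *
import pickle
s,p,r=pose();print(p,s["finger_gap"],s["wrist_force"],brd([558.7,126.4],5.8,p))
im=get_image("wrist"); pickle.dump(im,open("w7.pkl","wb")); save(im,"w7.png",1)
W=world(im); H=hsv(im); z=W[...,2]
# row-wise: board edges and card edges from depth
for y in range(80,230,15):
    b=np.where((z[y,100:440]>4))[0]+100; c=np.where((z[y,100:440]>11.3)&(H[y,100:440,1]<70))[0]+100
    if len(b) and len(c):
        B=px2w(im,[(b.min()-.5,y),(b.max()+.5,y)],8); C=px2w(im,[(c.min()-.5,y),(c.max()+.5,y)],p[2]-2.8+6)
        f=lambda P:[brd([558.7,126.4],5.8,q)[1] for q in P]
        print(y,f(B),f(C),np.round(np.nanmedian(z[y,240:310]),1))
a,ra=plan([450.7,115.4,11],5.8,flip=1,g=-1)
```

```text
[451.81783165 115.21377705  12.89906011] 63.24381546804714 [-0.56318082 -0.27517675 -0.26839732] [-107.5   -0.3]
80 [np.float64(54.9), np.float64(-54.8)] [np.float64(45.7), np.float64(-32.2)] 16.3
95 [np.float64(54.6), np.float64(-55.1)] [np.float64(31.6), np.float64(-32.1)] 16.4
110 [np.float64(54.8), np.float64(-54.8)] [np.float64(31.6), np.float64(-32.1)] 16.5
125 [np.float64(54.6), np.float64(-55.0)] [np.float64(31.5), np.float64(-32.5)] 16.3
140 [np.float64(54.8), np.float64(-54.7)] [np.float64(31.5), np.float64(-32.4)] 16.5
155 [np.float64(54.5), np.float64(-54.9)] [np.float64(31.4), np.float64(-32.4)] 16.6
170 [np.float64(54.8), np.float64(-54.6)] [np.float64(31.4), np.float64(-32.3)] 16.6
185 [np.float64(55.0), np.float64(-54.8)] [np.float64(31.3), np.float64(-32.8)] 16.6
200 [np.float64(54.8), np.float64(-54.5)] [np.float64(31.3), np.float64(-32.7)] 16.8
215 [np.float64(55.0), np.float64(-54.8)] [np.float64(31.2), np.float64(-32.6)] 16.9
# 1 rows, turn 0.0 deg, dist 2.1
[-0.0008, 0.0038, -0.0019, -0.0, -0.0001, 0.0, -1],
```

Request:
send_rows(
  deltas=[
    [[-0.001,0.003,0.004,0,0,0,-1],[0,0,0.016,0,0,0,-1],[0,0,0.016,0,0,0,-1],[0,0,0.016,0,0,0,-1],[0,0,0,0,0,0,-1]],
  ],
)

```text
t: 15.9
tcp_pos: [481.1, 118.4, 11.9]
eef_rot: [0.525, -0.524, 0.474, -0.475]
wrist_force: [-0.1, -0.5, -0.8]
finger_gap: 63.1
```

Run:
```python
from h import *
s,p,r=pose();print(p,s["finger_gap"],s["wrist_force"],s["wrist_torque"],brd([558.7,126.4],5.8,p))
c=np.array([558.7,126.4]);a=np.radians(5.8);u=np.array([np.cos(a),np.sin(a)])
plan([*(c-38.6*u),11.2],5.8,flip=1,g=-1,n=1)
```

```text
[481.14356399 118.44477802  11.86950299] 63.0747137315506 [-0.11239458 -0.50254779 -0.79395064] [ 0.05091196  0.03521132 -0.02667282] [-78.   -0.1]
# 1 rows, turn 0.1 deg, dist 39.4
[-0.0002, 0.0015, 0.0787, -0.0014, -0.0006, -0.0001, -1],
```

Request:
send_rows(
  deltas=[
    [[0,0.001,0.012,-0.001,0,0,-1],[0,0,0.014,0,0,0,-1],[0,0,0.014,0,0,0,-1],[0,0,0.014,0,0,0,-1],[0,0,0,0,0,0,-1]],
  ],
)

```text
t: 16.4
tcp_pos: [494.3, 120.0, 11.0]
eef_rot: [-0.514, 0.535, -0.481, 0.468]
wrist_force: [2.6, -1.1, 1.0]
finger_gap: 63.0
```

Run:
```python
from h import *
s,p,r=pose();print(p,s["finger_gap"],s["wrist_force"],s["wrist_torque"],brd([558.7,126.4],5.8,p))
c=np.array([558.7,126.4]);a=np.radians(5.8);u=np.array([np.cos(a),np.sin(a)])
plan([*(c-38.6*u),11.2],5.8,flip=1,g=-1,n=1)
```

```text
[494.34682799 119.98393204  11.01368366] 63.02544491474446 [ 2.6326228  -1.07949777  0.99151591] [ 0.06865063 -0.7260663  -0.11188233] [-64.7   0.1]
# 1 rows, turn 2.0 deg, dist 26.1
[0.0002, -0.0022, 0.0521, 0.0223, -0.0007, 0.0041, -1],
```

Request:
send_rows(
  deltas=[
    [[0,0,0.024,0.02,0,0.003,-1],[0,0,0.024,0.01,0,0,-1],[0,0,0.012,0.005,0,0,-1]],
  ],
)

```text
t: 16.7
tcp_pos: [517.0, 123.0, 10.7]
eef_rot: [-0.524, 0.525, -0.472, 0.476]
wrist_force: [-6.1, -1.4, 8.0]
finger_gap: 63.4
```

Run:
```python
from h import *
s,p,r=pose();print(p,s["finger_gap"],s["wrist_force"],s["wrist_torque"],brd([558.7,126.4],5.8,p))
c=np.array([558.7,126.4]);a=np.radians(5.8);u=np.array([np.cos(a),np.sin(a)])
plan([*(c-38.6*u),11.2],5.8,flip=1,g=-1,n=1)
```

```text
[516.99021542 122.97401304  10.71050449] 63.381576930987656 [-6.05099516 -1.37511329  7.98195202] [0.11304462 1.71178507 0.0480343 ] [-41.8   0.8]
# 1 rows, turn 0.3 deg, dist 3.4
[0.0016, -0.001, 0.0065, -0.002, -0.0003, 0.0031, -1],
```

Request:
send_rows(
  deltas=[
    [[0.001,0,0.005,0,0,0.002,-1],[0,0,0.006,0,0,0,-1]],
  ],
)

```text
t: 16.9
tcp_pos: [517.8, 123.1, 10.6]
eef_rot: [-0.522, 0.528, -0.475, 0.473]
wrist_force: [-12.4, -2.8, 14.2]
finger_gap: 63.1
```

Request:
send_rows(
  deltas=[
    [[0,0,0.008,0,0,0,-1],[0,0,0.008,0,0,0,-1]],
  ],
)

```text
t: 17.1
tcp_pos: [520.4, 123.6, 10.6]
eef_rot: [-0.518, 0.532, -0.477, 0.47]
wrist_force: [-12.6, -1.9, 13.4]
finger_gap: 63.1
```

Run:
```python
from h import *
s,p,r=pose();print(p,s["finger_gap"],s["wrist_force"],s["wrist_torque"],brd([558.7,126.4],5.8,p))
plan(p,5.8,flip=1,g=-1,n=1)
im=get_image("wrist");save(im,"w8.png",1)
```

```text
[520.38886264 123.59081296  10.62490023] 63.07418780842763 [-12.60255797  -1.94377827  13.39427264] [-0.06640542  2.78603822  0.00885733] [-38.4   1.1]
# 1 rows, turn 1.2 deg, dist 0.0
[0.0, 0.0, 0.0, 0.0133, 0.0004, 0.0038, -1],
```

View pics/w8.png

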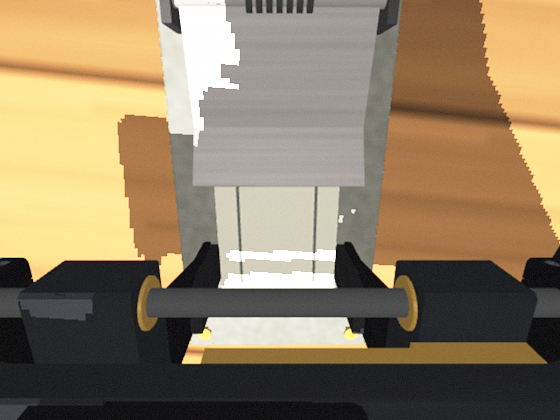

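The blank is under the clip and straight, with the TCP at its nominal home. One more push with a small lateral trim should confirm the stop.

Request:
send_rows(
  deltas=[
    [[0.003,-0.001,0.01,0.006,0,0,-1],[0.002,-0.001,0.012,0.004,0,0,-1],[0,0,0.012,0,0,0,-1]],
  ],
)

```text
t: 17.45
tcp_pos: [520.6, 123.6, 10.5]
eef_rot: [-0.511, 0.538, -0.481, 0.466]
wrist_force: [-15.8, -4.4, 17.3]
finger_gap: 63.2
```

Run:
```python
from h import *
s,p,r=pose();print(p,s["finger_gap"],s["wrist_force"],s["wrist_torque"],brd([558.7,126.4],5.8,p))
plan(p,5.8,flip=1,g=-1,n=1)
```

```text
[520.55585603 123.61181668  10.45317583] 63.15239945607661 [-15.80621759  -4.43841798  17.25436525] [-0.75476689  3.90394574 -0.26520091] [-38.2   1.1]
# 1 rows, turn 2.5 deg, dist 0.0
[0.0, 0.0, 0.0, 0.0273, 0.0008, 0.0059, -1],
```

It stalled at 16 N with no advance, so it's home on the stop. Relax, open and back straight up.

Request:
send_rows(
  deltas=[
    [[0,-0.001,0,0.006,0,0.002,-1],[0,-0.001,0,0.006,0,0.002,-1],[0,0,0,0,0,0,-1]],
  ],
)

```text
t: 17.75
tcp_pos: [520.2, 123.4, 11.1]
eef_rot: [-0.518, 0.532, -0.479, 0.469]
wrist_force: [-3.5, 0.3, -0.4]
finger_gap: 63.1
```

Run:
```python
from h import *
s,p,r=pose();print(p,s["finger_gap"],s["wrist_force"],s["wrist_torque"],brd([558.7,126.4],5.8,p))
plan(p,5.8,flip=1,g=-1,n=1)
```

```text
[520.20884624 123.41627538  11.08967265] 63.14776213100995 [-3.49979429  0.3352806  -0.40315904] [-0.0688396   0.38277979 -0.0621197 ] [-38.6   0.9]
# 1 rows, turn 1.4 deg, dist 0.0
[0.0, 0.0, 0.0, 0.0159, 0.001, 0.0023, -1],
```

Request:
send_rows(
  deltas=[
    [[0.003,0,0.003,0.008,0,0.001,-1],[0,0,0.003,0.004,0,0.001,-1],[0,0,0,0,0,0,1],[0,0,0,0,0,0,1],[0,0,0,0,0,0,1],[0,0,0,0,0,0,1]],
  ],
)

```text
t: 18.35
tcp_pos: [523.4, 123.4, 11.3]
eef_rot: [-0.524, 0.526, -0.475, 0.472]
wrist_force: [-0.3, 0.2, -0.5]
finger_gap: 84.2
```

Request:
send_rows(
  deltas=[
    [[0,-0.02,0,0,0,0,1],[0,-0.04,-0.01,0,0,0,1],[0,-0.06,-0.05,0,0,0,1],[0,-0.06,-0.05,0,0,0,1],[0,0,0,0,0,0,1],[0,0,0,0,0,0,1],[0,0,0,0,0,0,1]],
  ],
)

```text
t: 19.05
tcp_pos: [470.6, 117.8, 107.5]
eef_rot: [0.526, -0.524, 0.474, -0.473]
wrist_force: [0.3, 0.1, 0.3]
finger_gap: 87.3
```

```bash
cat > chk.py <<'E'
from h import *
import sys
s,p,r=pose();print(p,s["finger_gap"],s["wrist_force"])
im=get_image("wrist");save(im,"w9.png",1)
W=world(im); H=hsv(im); z=W[...,2]
X=np.stack([W[...,0]-558.7,W[...,1]-126.4],-1);a=np.radians(5.8);u=np.array([np.cos(a),np.sin(a)]);n=np.array([-u[1],u[0]])
bx=X@u;by=X@n
f=lambda P:[brd([558.7,126.4],5.8,q)[1] for q in P]
card=(z>11.2)&(z<18)&(bx<6)&(bx>-75)&(abs(by)<45)&(H[...,1]<80)
for y in range(0,300,10):
    b=np.where((z[y]>4)&(abs(by[y])<65)&(bx[y]>-98)&(bx[y]<5))[0]; c=np.where(card[y])[0]
    if len(b)>30: print(y,f(px2w(im,[(b.min()-.5,y),(b.max()+.5,y)],8)), f(px2w(im,[(c.min()-.5,y),(c.max()+.5,y)],14)) if len(c)>20 else "", np.round(np.nanmedian(bx[y][b]),1))
rows=np.where(card.sum(1)>25)[0]; cc=np.where(card[rows.max()])[0].mean()
print("card rear",[brd([558.7,126.4],5.8,px2w(im,[(cc,rows.max()+.5)],14)[0])])
pl=(z>4)&(abs(by)<40)&(bx<-70)&(bx>-110); rr=np.where(pl.sum(1)>25)[0].max(); print("plate rear",brd([558.7,126.4],5.8,px2w(im,[(cc,rr+.5)],8)[0]))
E
python3 chk.py
```

```text
[470.60669081 117.82353442 107.51250579] 87.26580212924164 [0.34570119 0.06543294 0.25847316]
100 [np.float64(54.7), np.float64(-55.1)] [np.float64(32.9), np.float64(-31.0)] -2.1
110 [np.float64(55.2), np.float64(-54.9)] [np.float64(32.4), np.float64(-31.3)] -9.4
120 [np.float64(54.9), np.float64(-54.6)] [np.float64(32.7), np.float64(-31.6)] -16.8
130 [np.float64(54.6), np.float64(-55.1)] [np.float64(32.2), np.float64(-31.9)] -24.4
140 [np.float64(55.0), np.float64(-54.8)] [np.float64(32.5), np.float64(-31.5)] -32.1
150 [np.float64(54.7), np.float64(-54.5)] [np.float64(31.9), np.float64(-31.8)] -39.9
160 [np.float64(55.2), np.float64(-55.0)] [np.float64(32.2), np.float64(-32.1)] -47.9
170 [np.float64(54.9), np.float64(-54.7)] [np.float64(31.7), np.float64(-32.4)] -56.0
180 [np.float64(54.5), np.float64(-54.4)]  -65.4
190 [np.float64(55.0), np.float64(-55.0)]  -74.1
200 [np.float64(54.7), np.float64(-54.7)]  -82.8
210 [np.float64(55.2), np.float64(-54.4)]  -91.8
250 [np.float64(91.5), np.float64(-91.6)]  -78.7
260 [np.float64(196.8), np.float64(-196.8)]  -51.1
270 [np.float64(214.4), np.float64(-209.8)]  -51.4
280 [np.float64(229.6), np.float64(-224.9)]  -52.6
290 [np.float64(245.1), np.float64(-240.4)]  -55.4
card rear [array([-60.6,  12.7])]
plate rear [-99.9  13.4]
```

The blank measures central (0.5 mm or less), about 1° yaw, with its rear edge at -60.6 against the ideal -60. Next, the ticket.

Run:
```python
from h import *
a,ra=plan([470,-50,170],-3.5,flip=1,g=0.4)
plan([380,-262,140],-3.5,a,ra,flip=1,g=0.4)
```

```text
# 4 rows, turn 9.4 deg, dist 179.2
[0.0833, -0.0316, -0.0089, 0.0, 0.0261, -0.0004, 0.4], [0.0837, -0.0316, -0.0054, 0.0, 0.0261, -0.0004, 0.4], [0.0838, -0.0315, -0.002, 0.0, 0.0261, -0.0004, 0.4], [0.0839, -0.0315, 0.0014, 0.0, 0.0261, -0.0004, 0.4], 
# 5 rows, turn 0.0 deg, dist 232.3
[0.0868, 0.012, -0.0308, 0.0, 0.0, 0.0, 0.4], [0.0868, 0.012, -0.0308, 0.0, 0.0, 0.0, 0.4], [0.0868, 0.012, -0.0308, 0.0, 0.0, 0.0, 0.4], [0.0868, 0.012, -0.0308, 0.0, 0.0, 0.0, 0.4], [0.0868, 0.012, -0.0308, 0.0, 0.0, 0.0, 0.4],
```

Request:
send_rows(
  deltas=[
    [[0.05,-0.03,-0.006,0,0.02,0,0.4],[0.083,-0.03,-0.006,0,0.026,0,0.4],[0.084,-0.03,-0.002,0,0.026,0,0.4],[0.084,-0.03,0,0,0.026,0,0.4],[0.085,0,-0.03,0,0.005,0,0.4],[0.085,0.01,-0.03,0,0,0,0.4],[0.085,0.012,-0.03,0,0,0,0.4],[0.08,0.012,-0.03,0,0,0,0.4],[0.03,0.01,-0.014,0,0,0,0.4],[0,0,0,0,0,0,0.4]],
  ],
)

```text
t: 20.1
tcp_pos: [390.1, -222.6, 134.5]
eef_rot: [0.485, -0.485, 0.522, -0.508]
wrist_force: [0.4, 0.0, 0.8]
finger_gap: 60.8
```

Request:
send_rows(
  deltas=[
    [[0,0,0,0,0,0,0.4],[0,0,0,0,0,0,0.4]],
  ],
)

```text
t: 20.3
tcp_pos: [390.9, -221.0, 133.3]
eef_rot: [0.485, -0.485, 0.523, -0.506]
wrist_force: [0.4, -0.3, 0.3]
finger_gap: 61.2
```

```bash
cat > tick.py <<'E'
from h import *
import pickle
s,p,r=pose();print(p,s["finger_gap"])
im=get_image("wrist"); pickle.dump(im,open("w10.pkl","wb")); save(im,"w10.png",1)
H=hsv(im); h,sa,v=H[...,0],H[...,1],H[...,2]; W=world(im)
m=((h>100)&(h<125)&(sa>120)&(v>60)|(sa<70)&(v>110))&(W[...,2]>2.5)&(W[...,2]<9)&(abs(W[...,0]-422)<90)&(abs(W[...,1]+270)<60)
m=cv2.morphologyEx(m.astype(np.uint8),cv2.MORPH_CLOSE,np.ones((3,3)))
n,l,st,c=cv2.connectedComponentsWithStats(m); k=max(range(1,n),key=lambda i:st[i,4])
print(st[k],c[k]); r0=rect(im,m>0,5,c[k])[0]; print(r0)
a=np.radians(r0[4]); u=np.array([np.cos(a),np.sin(a)]); g=r0[:2]-35*u; print(g)
plan([*g,60],r0[4],flip=1,g=.4)
E
python3 tick.py
```

```text
[ 390.92985802 -221.01739446  133.3034167 ] 61.173238161641144
[ 309   96   54  121 5833] [334.37424996 154.9477113 ]
[ 421.7 -273.9  109.5   44.2   -2.6]
[ 386.73603006 -272.31229542]
# 2 rows, turn 1.5 deg, dist 89.8
[0.053, 0.0726, -0.0003, 0.0051, -0.004, -0.0051, 0.4], [0.0524, 0.073, -0.0012, 0.0051, -0.004, -0.0051, 0.4],
```

View pics/w10.png

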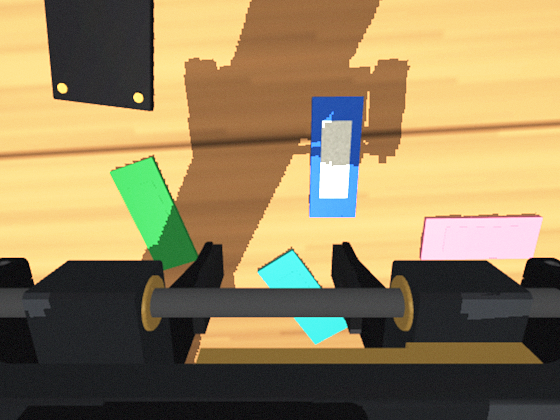

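The ticket is at px (334,155) and measures 109.5x44.2 mm. The turquoise card starts behind it at row 250 and is clear of the fingers. Move over the ticket.

Request:
send_rows(
  deltas=[
    [[0.03,0.03,0,0.004,-0.003,-0.004,0.4],[0.045,0.05,0,0.004,-0.003,-0.004,0.4],[0.02,0.03,0,0.002,-0.002,-0.002,0.4],[0,0,0,0,0,0,0.4],[0,0,0,0,0,0,0.4]],
  ],
)

```text
t: 20.85
tcp_pos: [395.1, -262.7, 78.7]
eef_rot: [-0.493, 0.491, -0.506, 0.509]
wrist_force: [0.5, 0.4, 2.0]
finger_gap: 60.6
```

Run:
```python
from h import *
s,p,r=pose();print(p)
plan([386.7,-272.3,2],-2.6,flip=1,n=1,g=.4)
```

```text
[ 395.05035645 -262.71078126   78.67583984]
# 1 rows, turn 0.9 deg, dist 77.7
[0.0196, 0.1533, -0.0169, -0.0034, 0.0095, 0.0005, 0.4],
```

Request:
send_rows(
  deltas=[
    [[0.01,0.03,-0.01,-0.002,0.005,0,0.4],[0.008,0.05,-0.008,-0.001,0.004,0,0.4],[0,0.03,0,0,0,0,0.4],[0,0,0,0,0,0,0.4],[0,0,0,0,0,0,0.4]],
  ],
)

```text
t: 21.35
tcp_pos: [388.7, -270.3, 23.9]
eef_rot: [-0.49, 0.49, -0.508, 0.512]
wrist_force: [0.2, -1.4, 1.0]
finger_gap: 60.7
```

Run:
```python
from h import *
s,p,r=pose();print(p)
plan([386.7,-272.3,2],-2.6,flip=1,n=1,g=.4)
```

```text
[ 388.70156339 -270.25235017   23.85990085]
# 1 rows, turn 0.5 deg, dist 22.0
[0.0041, 0.0437, -0.0041, -0.0032, 0.0033, 0.0024, 0.4],
```

Request:
send_rows(
  deltas=[
    [[0.003,0.018,-0.002,-0.002,0.002,0.001,0.4],[0.001,0.018,-0.001,-0.001,0.001,0.001,0.4],[0,0.004,0,0,0,0,0.4],[0,0,0,0,0,0,0.4]],
  ],
)

```text
t: 21.75
tcp_pos: [388.6, -273.1, 4.2]
eef_rot: [-0.489, 0.489, -0.51, 0.513]
wrist_force: [-0.0, -1.0, 0.5]
finger_gap: 60.9
```

Run:
```python
from h import *
s,p,r=pose();print(p,s["wrist_force"])
plan([386.7,-272.3,2],-2.6,flip=1,n=1,g=.4)
```

```text
[ 388.59053084 -273.10280072    4.19274068] [-0.02796759 -0.95550761  0.46707713]
# 1 rows, turn 0.2 deg, dist 3.0
[-0.0014, 0.0044, -0.0039, -0.0019, 0.0003, 0.0017, 0.4],
```

Request:
send_rows(
  deltas=[
    [[-0.001,0.004,-0.002,-0.001,0,0.001,0.4],[0,0,0,0,0,0,0.4],[0,0,0,0,0,0,-1],[0,0,0,0,0,0,-1],[0,0,0,0,0,0,-1],[0,0,0,0,0,0,-1]],
  ],
)

```text
t: 22.35
tcp_pos: [388.1, -272.9, 2.8]
eef_rot: [-0.489, 0.488, -0.51, 0.512]
wrist_force: [0.1, -0.3, 0.2]
finger_gap: 42.3
```

Run:
```python
from h import *
s,p,r=pose();print(p,s["wrist_force"],s["finger_gap"], "ticket ahead",brd(p[:2],-2.6,[421.7,-273.9]))
b=np.array([580,-90.3]);a=np.radians(-10.3);u=np.array([np.cos(a),np.sin(a)])
t=b-105*u; print(t,np.hypot(*t))
q,ra=plan(p+[0,0,90],-2.6,flip=1,g=-1)
plan([*t,80],-10.3,q,ra,flip=1,g=-1)
```

```text
[ 388.09393493 -272.85633227    2.7895718 ] [ 0.09638461 -0.28828316  0.15887552] 42.344910294182746 ticket ahead [33.6  0.5]
[476.69207102 -71.52576741] 482.0282833760311
# 2 rows, turn 0.2 deg, dist 90.0
[0.0002, -0.09, 0.0002, -0.0008, 0.0002, 0.0006, -1], [0.0001, -0.09, 0.0001, -0.0008, 0.0002, 0.0006, -1], 
# 5 rows, turn 7.7 deg, dist 220.3
[-0.0821, 0.0051, 0.0317, 0.0, 0.0171, 0.0, -1], [-0.0829, 0.0051, 0.0295, 0.0, 0.0171, 0.0, -1], [-0.0836, 0.0051, 0.0273, 0.0, 0.0171, 0.0, -1], [-0.0843, 0.0051, 0.025, 0.0, 0.0171, 0.0, -1], [-0.085, 0.0051, 0.0228, 0.0, 0.0171, 0.0, -1],
```

Request:
send_rows(
  deltas=[
    [[0,-0.05,0,0,0,0,-1],[0,-0.08,0,0,0,0,-1],[-0.02,-0.04,0.01,0,0.005,0,-1],[-0.06,0,0.025,0,0.015,0,-1],[-0.083,0,0.03,0,0.016,0,-1],[-0.084,0,0.027,0,0.016,0,-1],[-0.08,0.01,0.025,0,0.016,0,-1],[-0.05,0.01,0.02,0,0.01,0,-1],[0,0,0,0,0,0,-1],[0,0,0,0,0,0,-1]],
  ],
)

```text
t: 23.35
tcp_pos: [478.3, -86.7, 82.3]
eef_rot: [-0.455, 0.453, -0.54, 0.544]
wrist_force: [-0.7, -0.7, -1.1]
finger_gap: 43.1
```

Run:
```python
from h import *
import pickle
s,p,r=pose();print(p,s["finger_gap"])
im=get_image("wrist"); pickle.dump(im,open("w11.pkl","wb")); save(im,"w11.png",1)
H=hsv(im); h,sa,v=H[...,0],H[...,1],H[...,2]; W=world(im)
m=(W[...,2]>4)&(W[...,0]>474)&(W[...,0]<690)&(W[...,1]<0)&(W[...,1]>-180)&((v<60)|((h<8)|(h>172))&(sa>150))
n,l,st,c=cv2.connectedComponentsWithStats(m.astype(np.uint8)); k=max(range(1,n),key=lambda i:st[i,4]); print(st[k],c[k])
print(rect(im,m,8,c[k]))
plan([476.7,-71.5,35],-10.3,flip=1,g=-1)
```

```text
[478.29029913 -86.72494789  82.26347679] 43.09908325012337
[    0   260   560   160 46072] [238.69979597 366.70923771]
(array([356.4, -69.6, 534.3, 170.2,  79.7]), np.int32(46072))
# 2 rows, turn 0.4 deg, dist 49.7
[-0.0148, 0.0472, -0.0045, -0.0022, 0.0007, 0.0004, -1], [-0.0147, 0.0473, -0.0044, -0.0022, 0.0007, 0.0004, -1],
```

View pics/w11.png

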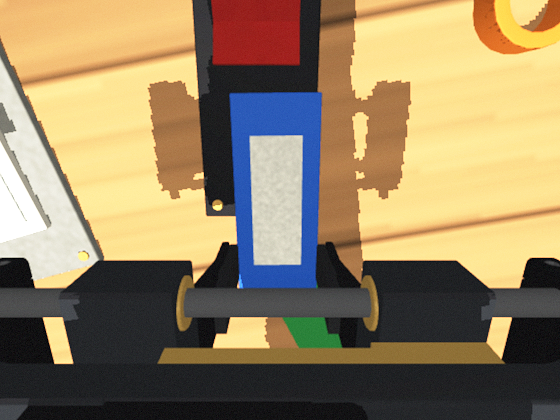

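The ticket is straight in the grip (columns 232–321). The board is at columns 195–320, so the ticket has to move left. Correct laterally and lower.

Request:
send_rows(
  deltas=[
    [[-0.015,0.03,-0.003,-0.002,0,0,-1],[-0.01,0.04,-0.003,-0.002,0,0,-1],[0,0.02,0,0,0,0,-1],[0,0,0,0,0,0,-1],[0,0,0,0,0,0,-1]],
  ],
)

```text
t: 23.9
tcp_pos: [475.3, -78.3, 33.6]
eef_rot: [-0.45, 0.452, -0.544, 0.545]
wrist_force: [-0.0, -0.4, -0.1]
finger_gap: 42.7
```

```bash
cat > tb.py <<'E'
from h import *
B0=[580,-90.3];Y0=-10.3
s,p,r=pose();print(p,s["finger_gap"],s["wrist_force"],brd(B0,Y0,p))
im=get_image("wrist"); save(im,"w12.png",1)
H=hsv(im); h,sa,v=H[...,0],H[...,1],H[...,2]; W=world(im); z=W[...,2]
X=W[...,:2]-B0; a=np.radians(Y0); u=np.array([np.cos(a),np.sin(a)]); n=np.array([-u[1],u[0]]); bx=X@u; by=X@n
f=lambda P:[float(x) for q in P for x in brd(B0,Y0,q)]
near=(abs(by)<60)&(bx>-130)
brdm=(z>3.5)&near&(bx>-99); card=(h>100)&(h<125)&(sa>120)&near
for y in range(0,250,12):
    b=np.where(brdm[y])[0]; c=np.where(card[y])[0]
    if len(b)>20: print(y,"board",f(px2w(im,[(b.min()-.5,y),(b.max()+.5,y)],8)),"card",f(px2w(im,[(c.min()-.5,y),(c.max()+.5,y)],p[2]-2.8+5)) if len(c)>10 else "")
plan([*(np.array(B0)-100*u),12],Y0,flip=1,g=-1,n=1)
E
python3 tb.py
```

```text
[475.33316082 -78.29633999  33.63505385] 42.71389300543274 [-0.03581789 -0.40574321 -0.08846327] [-105.1   -6.9]
0 board [29.2, 40.3, 28.8, -43.5] card 
12 board [23.8, 40.3, 23.4, -43.3] card 
24 board [18.3, 40.3, 17.9, -43.0] card 
36 board [12.6, 40.3, 12.2, -43.4] card 
48 board [6.9, 40.3, 6.4, -43.1] card 
60 board [1.0, 40.3, 0.5, -43.5] card 
72 board [-5.0, 40.3, -5.5, -43.2] card 
84 board [-11.2, 40.3, -11.6, -43.0] card 
96 board [-17.4, 40.2, -17.9, -43.3] card [-18.3, 14.7, -18.6, -29.5]
108 board [-23.8, 40.2, -24.3, -43.1] card [-23.8, 14.5, -24.0, -29.7]
120 board [-30.3, 40.2, -30.8, -43.5] card [-29.4, 14.8, -29.6, -29.9]
132 board [-37.0, 40.2, -37.5, -43.2] card [-35.0, 14.6, -35.3, -29.6]
144 board [-43.8, 40.2, -44.3, -43.0] card [-40.9, 14.8, -41.1, -29.8]
156 board [-50.8, 40.2, -51.3, -43.3] card [-46.8, 14.1, -47.1, -30.0]
168 board [-57.9, 40.2, -58.5, -43.1] card [-52.9, 14.4, -53.2, -29.7]
180 board [-65.2, 40.2, -65.8, -43.5] card [-59.1, 14.7, -59.4, -29.9]
192 board [-72.7, 40.2, -73.2, -43.2] card [-65.5, 14.5, -65.8, -30.2]
204 board [-80.3, 40.2, -80.9, -43.6] card [-72.0, 14.3, -72.3, -29.9]
216 board [-88.1, 40.2, -88.7, -43.3] card [-78.6, 14.6, -79.0, -29.5]
228 board [-96.1, 40.2, -96.7, -43.1] card [-85.5, 14.3, -85.8, -30.3]
240 board [-104.5, 18.5, -104.9, -33.2] card [-92.5, 13.6, -92.8, -29.4]
# 1 rows, turn 0.4 deg, dist 23.4
[-0.0143, 0.0434, 0.0103, 0.0009, -0.0042, 0.0021, -1],
```

Request:
send_rows(
  deltas=[
    [[-0.008,0.014,0.003,0,-0.002,0.001,-1],[-0.004,0.014,0.002,0,-0.001,0.001,-1],[0,0.006,0,0,0,0,-1],[0,0,0,0,0,0,-1],[0,0,0,0,0,0,-1]],
  ],
)

```text
t: 24.45
tcp_pos: [480.5, -73.3, 16.7]
eef_rot: [-0.453, 0.452, -0.543, 0.544]
wrist_force: [0.0, 0.5, -0.3]
finger_gap: 42.8
```

```bash
python3 tb.py | awk 'NR%3!=0'
```

```text
[480.53722411 -73.3275483   16.6583293 ] 42.75767602693121 [ 0.04800227  0.54429812 -0.25258602] [-100.9   -1.1]
0 board [28.8, 40.6, 28.6, -43.3] card 
24 board [18.7, 40.5, 18.6, -43.2] card 
36 board [13.6, 40.4, 13.5, -43.1] card 
60 board [3.0, 40.3, 2.8, -43.4] card 
72 board [-2.5, 40.3, -2.7, -43.3] card 
96 board [-13.8, 40.2, -14.0, -43.1] card [-14.2, 20.9, -14.3, -23.4]
108 board [-19.6, 40.6, -19.8, -43.0] card [-19.7, 20.6, -19.7, -23.6]
132 board [-31.7, 40.5, -31.8, -43.4] card [-30.9, 20.7, -31.0, -23.6]
144 board [-37.9, 40.5, -38.1, -43.3] card [-36.7, 20.9, -36.9, -40.7]
168 board [-50.7, 40.4, -50.9, -43.1] card [-48.8, 20.5, -48.9, -23.7]
180 board [-57.4, 40.3, -57.6, -43.0] card [-55.0, 20.7, -55.1, -24.0]
204 board [-71.1, 40.2, -71.3, -43.4] card [-67.9, 20.7, -68.0, -23.9]
216 board [-78.2, 40.2, -78.4, -43.3] card [-74.5, 20.5, -74.6, -24.2]
240 board [-93.0, 40.6, -93.2, -43.1] card [-88.3, 20.5, -88.5, -24.1]
# 1 rows, turn 0.2 deg, dist 4.9
```

Central and straight. Lower onto the plate and begin the push.

Request:
send_rows(
  deltas=[
    [[0,0.006,0,0,0,0,-1],[0,0.004,0.004,0,0,0,-1],[0,0,0.016,0,0,0,-1],[0,0,0.016,0,0,0,-1],[0,0,0,0,0,0,-1]],
  ],
)

```text
t: 25.0
tcp_pos: [500.6, -77.3, 12.0]
eef_rot: [-0.453, 0.452, -0.542, 0.545]
wrist_force: [0.1, -0.1, -0.7]
finger_gap: 43.1
```

```bash
cat > st.py <<'E'
from h import *
B=np.array([580,-90.3]); a=np.radians(-10.3); u=np.array([np.cos(a),np.sin(a)]); n=np.array([-u[1],u[0]])
s,p,r=pose();print(p,s["finger_gap"],s["wrist_force"],s["wrist_torque"],brd(B,-10.3,p))
plan([*(B-28.6*u-.9*n),11.2],-10.3,flip=1,g=-1,n=1)
E
python3 st.py
```

```text
[500.56746945 -77.33342637  11.96148453] 43.06876108855418 [ 0.07042762 -0.0596846  -0.68646434] [-2.27927012e-05  5.98163571e-02  2.41458446e-02] [-80.5  -1.4]
# 1 rows, turn 0.3 deg, dist 51.9
[-0.0014, 0.0019, 0.1037, -0.0023, -0.0019, 0.0003, -1],
```

Request:
send_rows(
  deltas=[
    [[-0.001,0.001,0.012,-0.001,-0.001,0,-1],[0,0,0.014,0,0,0,-1],[0,0,0.014,0.002,0,0,-1],[0,0,0.016,0.004,0,0,-1],[0,0,0.016,0.006,0,0,-1]],
  ],
)

```text
t: 25.5
tcp_pos: [530.6, -82.4, 10.5]
eef_rot: [-0.453, 0.453, -0.542, 0.544]
wrist_force: [-15.3, 2.9, 19.7]
finger_gap: 43.0
```

```bash
python3 st.py
```

```text
[530.6128184  -82.36445488  10.51118923] 43.02199579600714 [-15.30818245   2.85314884  19.73179673] [0.73139509 3.56352957 0.00675961] [-50.  -1.]
# 1 rows, turn 0.2 deg, dist 21.4
[-0.0003, -0.0013, 0.0428, -0.0016, -0.0011, 0.0014, -1],
```

Request:
send_rows(
  deltas=[
    [[0,-0.001,0.014,0.001,-0.001,0,-1],[0,-0.001,0.014,0.002,0,0,-1],[0,0,0.012,0.002,0,0,-1]],
  ],
)

```text
t: 25.8
tcp_pos: [547.5, -85.5, 10.7]
eef_rot: [-0.453, 0.454, -0.542, 0.544]
wrist_force: [-6.4, 1.5, 7.2]
finger_gap: 42.8
```

```bash
python3 st.py
```

```text
[547.486004   -85.48099564  10.65059666] 42.78900397826435 [-6.42190363  1.54559671  7.22339752] [0.3765631  1.67373166 0.01984944] [-32.9  -1.1]
# 1 rows, turn 0.2 deg, dist 4.3
[-0.0003, -0.0011, 0.0085, -0.0011, 0.0, 0.0022, -1],
```

Request:
send_rows(
  deltas=[
    [[0,0,0.006,0,0,0.001,-1],[0,0,0.008,0.002,0,0,-1]],
  ],
)

```text
t: 26.0
tcp_pos: [551.5, -86.1, 10.6]
eef_rot: [0.451, -0.455, 0.543, -0.542]
wrist_force: [-15.9, 3.1, 15.0]
finger_gap: 42.6
```

Request:
send_rows(
  deltas=[
    [[0,-0.001,0.01,0.003,0,0,-1],[0,0,0.01,0.003,0,0,-1]],
  ],
)

```text
t: 26.2
tcp_pos: [551.5, -86.1, 10.5]
eef_rot: [0.447, -0.458, 0.547, -0.539]
wrist_force: [-17.1, 3.2, 20.4]
finger_gap: 43.0
```

```bash
python3 st.py
```

```text
[551.52766196 -86.12163966  10.51497963] 43.04014804753195 [-17.09535154   3.17643505  20.39263673] [ 0.86286721  4.09159323 -0.01412046] [-28.8  -1. ]
# 1 rows, turn 1.1 deg, dist 0.7
[-0.0002, -0.0014, 0.0003, 0.0115, -0.0003, 0.0032, -1],
```

It stalled at the nominal home position with 17 N. Relax, release to a modest opening, rise and retreat.

Request:
send_rows(
  deltas=[
    [[0,-0.001,0,0.006,0,0.001,-1],[0,-0.001,0.002,0.004,0,0.001,-1],[0,0,0.001,0,0,0,-1],[0,0,0,0,0,0,0.5],[0,0,0,0,0,0,0.5],[0,0,0,0,0,0,0.5],[0,0,0,0,0,0,0.5]],
  ],
)

```text
t: 26.9
tcp_pos: [556.7, -87.0, 12.1]
eef_rot: [-0.453, 0.452, -0.542, 0.544]
wrist_force: [0.4, -0.5, 0.3]
finger_gap: 63.0
```

Request:
send_rows(
  deltas=[
    [[0,-0.02,0,0,0,0,0.5],[0,-0.04,-0.01,0,0,0,0.5],[0,-0.06,-0.05,0,0,0,0.5],[0,-0.08,-0.06,0,0,0,0.5],[0,-0.04,-0.02,0,0,0,0.5],[0,0,0,0,0,0,0.5],[0,0,0,0,0,0,0.5],[0,0,0,0,0,0,0.5]],
  ],
)

```text
t: 27.7
tcp_pos: [489.0, -74.1, 139.8]
eef_rot: [-0.456, 0.45, -0.539, 0.546]
wrist_force: [-0.2, 0.4, 0.7]
finger_gap: 65.1
```

```bash
sed 's/p\[2\]-2.8+5/13/; s/^plan.*//' tb.py > tb2.py
cat >> tb2.py <<'E'
c2=card&(bx<5)&(z>9); rr=np.where(c2.sum(1)>15)[0].max(); cc=np.where(c2[rr])[0].mean(); print("card rear",f(px2w(im,[(cc,rr+.5)],13)))
b2=brdm=(z>3.5)&(abs(by)<30)&(bx>-120)&(bx<-60); rr=np.where(b2.sum(1)>15)[0]; rr=rr[rr<245].max(); print("plate rear",rr,f(px2w(im,[(cc,rr+.5)],8)))
# panel board in same view
E
python3 tb2.py
```

```text
[489.02107313 -74.1283466  139.75275112] 65.12060177375471 [-0.22121623  0.43419161  0.66557194] [-92.4  -0.4]
0 board [73.4, 40.2, 73.5, -43.2] card 
12 board [64.8, 40.5, 64.9, -43.6] card 
24 board [56.1, 40.9, 56.1, -43.2] card 
36 board [47.1, 40.5, 47.2, -43.6] card 
48 board [38.1, 40.9, 38.1, -43.2] card 
60 board [28.8, 40.5, 28.9, -43.6] card 
72 board [19.3, 40.9, 19.4, -43.1] card 
84 board [9.7, 40.4, 9.8, -43.6] card 
96 board [-0.1, 40.9, -0.1, -43.1] card [-0.3, 21.2, -0.3, -24.3]
108 board [-10.2, 40.4, -10.1, -43.6] card [-10.2, 20.6, -10.2, -24.6]
120 board [-20.4, 40.8, -20.4, -43.1] card [-20.3, 20.8, -20.2, -23.9]
132 board [-30.9, 40.4, -30.8, -43.5] card [-30.6, 21.1, -30.5, -24.2]
144 board [-41.5, 40.8, -41.5, -43.1] card [-41.1, 20.4, -41.0, -24.4]
156 board [-52.5, 40.3, -52.4, -43.5] card 
168 board [-63.6, 40.8, -63.6, -43.0] card 
180 board [-75.0, 40.3, -75.0, -43.5] card 
192 board [-86.6, 40.7, -86.6, -43.0] card 
204 board [-98.5, 40.3, -98.5, -43.5] card 
card rear [-156.9, -21.0]
plate rear 205 [-100.0, -20.2]
```

Request:
send_rows(
  deltas=[
    [[0.05,-0.08,-0.01,0,0,0,0.5],[0.09,-0.04,-0.01,0,0,0,0.5],[0.09,0,-0.01,0,0,0,0.5],[0.09,0,0,0,0,0,0.5],[0.09,0,0,0,0,0,0.5],[0.09,0,0,0,0,0,0.5],[0.06,0,0,0,0,0,0.5],[0,0,0,0,0,0,0.5],[0,0,0,0,0,0,0.5]],
  ],
)

```text
t: 28.65
tcp_pos: [421.7, -355.7, 186.8]
eef_rot: [0.456, -0.454, 0.545, -0.538]
wrist_force: [-0.1, -0.0, 0.3]
finger_gap: 65.3
```

Run:
```python
from h import *
im0=cv2.imread("pics/w12.png"); hs=cv2.cvtColor(im0,cv2.COLOR_BGR2HSV).astype(int)
col=hs[:,int(0)+0:,:]
m=(hs[...,0]>100)&(hs[...,0]<125)&(hs[...,1]>120)&(hs[...,2]>60)
print("blue rows",[ (y,int(m[y].sum())) for y in range(90,175,3)])
im=get_image("top"); H=hsv(im); h,sa,v=H[...,0],H[...,1],H[...,2]; W=world(im)
cv2.imwrite("pics/top3.png",cv2.resize(im["color"][90:310,70:450,::-1],None,fx=2.1,fy=2.1,interpolation=cv2.INTER_CUBIC))
tm=(h<19)&(sa>80)&(v<140)&(abs(W[...,0]-474)<70)&(abs(W[...,1]-400)<85)
c=cv2.connectedComponentsWithStats(tm.astype(np.uint8)); k=1+np.argmax(c[2][1:,4]); print("old",rect(im,tm,11,c[3][k]))
mb=(h>100)&(h<125)&(sa>120)&(abs(W[...,0]-540)<40)&(abs(W[...,1]+85)<40)|((sa<60)&(v>120)&(abs(W[...,0]-560)<30)&(abs(W[...,1]+88)<25))
c=cv2.connectedComponentsWithStats(mb.astype(np.uint8)); k=1+np.argmax(c[2][1:,4]); R0=rect(im,mb,13,c[3][k]); print("ticket visible",R0, brd([580,-90.3],-10.3,R0[0][:2]))
print(monitor.get_state()["tcp_pos"])
```

```text
blue rows [(90, 21), (93, 21), (96, 21), (99, 21), (102, 21), (105, 21), (108, 20), (111, 20), (114, 20), (117, 21), (120, 21), (123, 21), (126, 20), (129, 20), (132, 20), (135, 50), (138, 50), (141, 50), (144, 50), (147, 50), (150, 50), (153, 50), (156, 0), (159, 0), (162, 0), (165, 0), (168, 0), (171, 0), (174, 0)]
old (array([478.8, 397.9, 119. ,  63.8,  24.8]), np.int32(819))
ticket visible (array([559.9, -85.6,  59.5,  46.7,  -9.8]), np.int32(267)) [-20.6   1. ]
[ 421.35808796 -355.73375692  186.68443247]
```

View pics/top3.png

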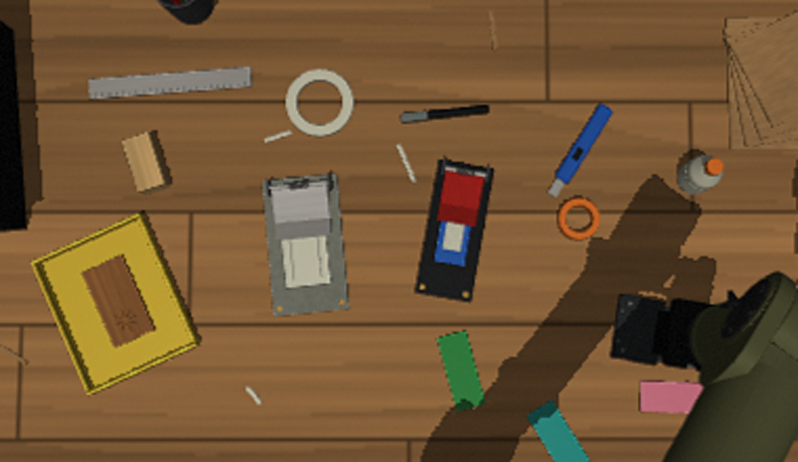

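Everything is in place: the brown panel lies flat in the middle of the tray (px 118,300), and the blank (305,261) and ticket (452,240) sit under their clips. The bystanders haven't moved. Handing in.

```bash
python3 -c "
from station import job_done
print(job_done())"
```

```text
the job is handed in; nothing more can be done
None
```

The bench is changed over and handed in at about 29 s of the 70 s allowed. I drew the brown panel out and laid it in the yellow tray. Then I pushed the white blank under the steel clip, and last the blue ticket under the red clip.

| Item | Position | Straightness |
|---|---|---|
| Brown panel | Flat, within about 6 mm of the tray centre | Parallel to the tray |
| White blank | Rear edge at board x −60.6 (ideal −60), sideways within about 0.5 mm | About 1° off; I left it |
| Blue ticket | Rear edge at about −50.5 (ideal −50), sideways within about 0.5 mm | Straight |

- **Fully home:** both pushes stalled against the stop bar at about 16–17 N along the board. During them the wrist also read up to about 20 N upward, probably the fingertips resting on the board. Both readings are well under the limits.
- **Failed or disagreeing checks:** one automatic fit of the ticket's rear edge came out wrong because other pixels got into it, so I read that edge from the image rows instead. The top and wrist cameras disagreed by up to about 4 mm on some positions. I used the wrist view for the boards and the two cards, and the top view for the tray.
- **Other things on the bench:** the last top view showed the bystanders and look-alikes where they started (the gripper hid part of the pink one), with the gripper open and clear of everything.

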